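Shim the rocking display stand in the ceramics store

TASK

The marble display stand rocks because one leg has lost its levelling foot: slide the blue flat packer onto the steel plate under that leg until it meets the yellow lip, then slide the orange tapered shim, thin end first, in on top of the packer until it is just snug under the leg, without jacking the stand up, and let go. Finally press down on the marble over that leg with about 10 N to check that it no longer rocks. Do not shift the stand or disturb the vase on it or anything else on the table.

Things in the scene. Friction and masses are not known exactly. Their poses are not given: they have to be found in the camera images.
- stand: Display stand, loose, about 4.5 kg: white marble top 230 x 270 x 20 mm, upper face 70 mm above the table, four 30 mm square steel legs at x -90/+90, y -110/+110 mm. Origin on the table under its centre, z up, x roughly away from the robot. Three legs have 20 mm black levelling feet; the one at x -90, y -110 mm hangs in the air. 2 to 8 N down on that corner, unshimmed, makes the stand rock.
- short_foot (a point): Centre of the footless leg's underside (flat, 30 x 30 mm), 20 mm above the table; axes as the stand. Below it: a fixed steel plate, square to the stand, 32 mm wide, from 135 mm before (-x) to 30 mm beyond this point, ending in a yellow lip 5 mm above the plate. The plate's top is 6 to 10 mm above the table (not measured): gap 10 to 14 mm. Shims go in from the -x side, towards +x.
- corner_top (a point): Point on the marble's upper face straight over the footless leg: where to press.
- packer_center (a point): Centre of the blue flat packer, 140 x 36 x 6 mm (x, y, z), 30 g, lying flat on the table; long axis x, either end may go first. Pushed against the lip, its centre is 40 mm on the -x side of the footless leg's centre and 95 mm of it stick out before the leg's outer face.
- packer: The same blue packer; origin at the centre of its underside, axes as packer_center.
- wedge_grip (a point): Inside the grip block of the orange tapered shim: block 26 x 24 x 40 mm (x, y, z), this point 24 mm above the shim's underside and 13 mm from its butt end; grip it across y, sides clear down to the underside. x points to the thin end, whose edge is 93 mm from this point. 50 g.
- wedge_tip (a point): Middle of the thin edge of the orange shim, 1 mm above its flat underside; axes as wedge_grip. Shim 24 mm wide, 106 mm long; thickness 2 mm here, growing 1 mm per 10 mm to 10 mm where the block starts.
- wedge: The same orange shim; origin under its middle. Lying on the packer it meets the outer lower edge of the leg when its thin edge is 20 to 60 mm past that edge; the push then grows by about 1 to 3 N per mm. A push of 6 to 10 N makes it snug, and friction keeps it there when let go; over 15 N is too hard.
- vase: Blue ceramic vase, 125 mm tall, 96 mm wide, 0.7 to 1.3 kg, loose on the marble in the half away from the footless leg; origin at the centre of its base. Leave alone.
- mug: Black mug, 100 mm tall, 80 mm across and a handle. Leave alone; origin at the centre of its base.
- gold_cup: Gold cup, 100 mm tall, 76 mm across; origin at the centre of its base. Leave alone.
- white_vase: White squat vase, 115 mm tall, 124 mm across; origin at the centre of its base. Leave alone.
- grey_bottle: Blue-grey ceramic bottle, 150 mm tall, 60 mm across; origin at the centre of its base. Leave alone.
- tape_roll: Roll of amber tape lying flat, 100 mm across, 48 mm high; origin at the centre of its underside. Leave alone.
- screwdriver: Screwdriver lying on the table. Leave alone.
There are look-alikes about, which are no part of the job. There is more than one size of the wedge; the job needs the larger. Of the things that look like the packer, the smaller one is meant.

How it is judged:
On the way, in this order (a step that is already met when the one before it is completed fails the run):
1. the blue packer lies flat under the footless leg, in to the lip (within about 12 mm) and square to the stand, let go (x of packer_center in the frame of stand between -0.142 and -0.115 m and y of packer_center in the frame of stand between -0.125 and -0.095 m and z of packer_center in the frame of stand below 0.018 m and angle between the x axis of packer_center and the x axis of stand, either way round below 0.2 rad and contact force between the fingers and packer below 0.5 N and angle between packer's own z axis and vertical below 0.06 rad), for 0.2 s.
2. the orange shim lies on the packer, bears under the leg and has been let go (x of packer_center in the frame of stand between -0.142 and -0.115 m and y of packer_center in the frame of stand between -0.125 and -0.095 m and z of packer_center in the frame of stand below 0.018 m and angle between the x axis of packer_center and the x axis of stand, either way round below 0.2 rad and contact force between wedge and stand above 1.5 N and contact force between wedge and packer above 1 N and x of wedge_tip in the frame of short_foot above -0.005 m and angle between stand's own z axis and vertical below 0.012 rad and contact force between the fingers and wedge below 0.5 N), for 0.3 s.
3. the marble is pressed down by the fingers over that leg (more than 5 N, within 50 mm) and does not rock (contact force between the fingers and stand above 5 N and horizontal distance between the grasp point and corner_top below 0.05 m and angle between stand's own z axis and vertical below 0.012 rad and contact force between wedge and stand above 1.5 N and contact force between wedge and packer above 1 N and x of wedge_tip in the frame of short_foot above -0.005 m), for 0.2 s.
At the end, for the whole second after the job is handed in: The packer is under the footless leg in to the lip (within about 12 mm, sideways within 15 mm, 0.2 rad), the orange shim is on it and bears under the leg with 1.5 to 12 N, its thin edge at least to the middle of the leg (5 mm allowed), the stand is level within 0.012 rad and all is at rest (x of packer_center in the frame of stand between -0.142 and -0.115 m and y of packer_center in the frame of stand between -0.125 and -0.095 m and z of packer_center in the frame of stand below 0.018 m and angle between the x axis of packer_center and the x axis of stand, either way round below 0.2 rad and contact force between wedge and stand between 1.5 and 12 N and contact force between wedge and packer above 1 N and x of wedge_tip in the frame of short_foot above -0.005 m and angle between stand's own z axis and vertical below 0.012 rad and linear speed of each of stand, wedge, packer below 0.01 m/s); the robot touches nothing.
It fails at once if the shim is driven in so hard that it bears on the leg with more than 12 N while nothing presses on the marble (contact force between wedge and stand above 12 N and contact force between the fingers and stand below 0.5 N).
It fails at once if the marble is pressed with more than 40 N (contact force between the fingers and stand above 40 N).
It fails at once if the stand rocks or is jacked by more than 0.026 rad (1.5 degrees) (angle between stand's own z axis and vertical above 0.026 rad).
It fails at once if the stand is shifted by more than 12 mm (distance of stand from where it was at the start of the episode above 0.012 m).
It fails at once if the vase is moved by more than 15 mm or tipped, or another pot, the tape or the screwdriver is moved by more than 30 mm (distance of vase from where it was at the start of the episode above 0.015 m or angle between vase's own z axis and vertical above 0.15 rad or distance of any of mug, gold_cup, white_vase, grey_bottle, tape_roll, screwdriver from where it was at the start of the episode above 0.03 m).
It also fails if it takes over 72 s, if anything falls off the work surface, if the arm or the gripper's body presses on something with over 40 N, if the wrist force passes 120 N, or if a joint passes its speed limit or range.

ROBOT

A 6-joint arm with a two-finger parallel gripper is mounted at the origin on the work surface. World frame = base frame: x ahead of the robot, y to its left, z up, the work surface at z = 0. Lengths are in m, angles in rad, forces in N, time in s.
With the tool pointing down it reaches from about 0.3 to 0.75 m from the base axis. Payload 8.5 kg.
Tool frame: the origin (TCP) lies midway between the tips of the shut fingers; the grasp point (between the pads) lies 19 mm behind it (tcp_to_grasp is the distance from the TCP to the grasp point, in m); x points along the fingers, y is the direction in which the jaws open and shut, and the axes are right-handed (so a half turn about x gives the same grasp; the last joint's range is limited). The gripper opens to 88 mm and grips with 3 to 60 N. Pads are 18 mm wide; open, the fingers measure 123 mm over their backs; the gripper's body (75 mm by 187 mm) begins 45 mm behind the grasp point.
Start: joints at [-1.539, 0.381, 1.297, -0, 1.464, -0.215], TCP at [0.134, -0.533, 0.239] pointing down, gripper open.
Joint ranges: [-3.11, 3.11], [-0.89, 2.33], [0.22, 2.48], [-1.42, 4.56], [0.17, 2.85], [-2.88, 2.88]. Speed limits (rad/s): [2.39, 2.39, 3.14, 3.14, 3.14, 3.14].

INTERFACE

Orientations are given as [roll, pitch, yaw] about the fixed x, y, z axes, in that order (R = Rz(yaw) Ry(pitch) Rx(roll)).
In Python, from cell import sense, snapshot, camera_info, close_job, tcp_to_grasp gives the robot as it stands. The module is installed in compiled form; this text tells all that it offers.
- The arm moves only by the tool arm_command, never from a script. Its argument "targets" is a list that holds one entry, the list of rows, each a list of 7 numbers: the turn, a rotation vector about the tool's x, y, z in rad, then the shift along the tool's x, y, z in cm, then the opening in per cent of the stroke, from 0 (shut) to 100 (fully open). In form: [[[wx, wy, wz, dx, dy, dz, fingers], ...]]. A call has exactly 10 rows; each row shifts and turns the pose as measured when the row begins, along the tool's axes as they then stand; what a row does not reach is not made up. A row lasts 1/12 s, in which the tool goes at most 41.7 mm and 7.16 degrees, less where a joint would pass 70% of its speed; a pose out of reach is approached as far as the arm can. A call is refused whole if a number of a shift passes 4.17 or a number of a turn 0.125, either way. A call with a gripper value outside its range is refused whole. The fingers move at their own pace and stop on an object; the grip force is fixed at half the most. Time passes only in rows, so rows that do not move let the fingers close, or fill a call up. It gives the time, the measured TCP pose, the force and the opening at its end, in the units of the state.
- sense(): the state, without advancing time (a new reading comes with each control period).
- snapshot(name): name is "scene" or "top" or "wrist"; returns (picture, depth): 480x640x3 uint8, red, green, blue; 480x640 float32, m along the optical axis (not along the pixel's ray), 0 where there is no reading.
- camera_info(name): a dict with "fx", "fy", "cx", "cy" (pixels), "R" (3x3) and "t" (3): a world point X has camera coordinates R X + t; the wrist camera has in their place "mount" (4x4, takes a point from camera to tool coordinates, whose origin is the TCP and whose axes are the tool frame's). Camera axes: x right, y down, z forward; pixel columns grow to the right and rows downward; lengths in m; the calibration is good to about 2 mm. A picture is of the moment at which its call begins: read the wrist's pose just before it. camera_info takes no time and is no camera call.
- close_job(): hands the job in, once; it reports no verdict.
The state is a dict: "time_s": time; "qpos": joint angles; "joint_vel": joint speeds; "effort": joint torques, N m; "tcp_pos": TCP position; "tcp_rot": TCP orientation; "wrist_force": force on the tool from outside, world axes, zero at the start; "moment": the same for the moment, N m; "width": finger opening in m.
Only numpy, scipy, OpenCV 4.12 (cv2) and the standard library are available. Lean on these libraries where they do the work, as an engineer would, in place of code of your own. Each camera call takes 0.05 s, during which the arm holds its last target.

## Working session

There is one attempt and no reset: what is moved stays moved. The work goes in short steps, Python scripts to look and compute and a tool call to move; the robot and the scene stay as the last step left them, time stands still between calls to the robot, and variables do not carry over. Pictures are saved under pics/ and viewed, and the job is handed in when it is done.

Besides the shell and the picture viewer there is one more tool, called after "Request:" in YAML: its name, and indented under it one key for each argument. arm_command: Moves the arm, as the interface text tells. Its arguments: {"type":"object","properties":{"targets":{"type":"array","items":{"type":"array","items":{"type":"array","items":{"type":"number"}}}}},"required":["targets"]}

```bash
mkdir -p pics; cat > h.py <<'E'
import numpy as np, cv2
from cell import sense, snapshot, camera_info, close_job, tcp_to_grasp
from scipy.spatial.transform import Rotation as Ro
def save(n,im,crop=None,s=1):
    if crop: im=im[crop[1]:crop[3],crop[0]:crop[2]]
    im=cv2.resize(im,None,fx=s,fy=s,interpolation=cv2.INTER_CUBIC)
    cv2.imwrite('pics/'+n+'.png',im[:,:,::-1])
def world(ci,d,u,v,st=None,z=None):
    if z is None: z=d[int(v),int(u)]
    p=np.array([(u-ci['cx'])/ci['fx']*z,(v-ci['cy'])/ci['fy']*z,z])
    if 'mount' in ci:
        M=np.array(ci['mount']);p=M[:3,:3]@p+M[:3,3]
        return pose(st)@p+np.array(st['tcp_pos'])
    return np.array(ci['R']).T@(p-np.array(ci['t']))
def pose(st): return Ro.from_euler('xyz',st['tcp_rot']).as_matrix()
def cloud(ci,d,st=None):
    v,u=np.mgrid[0:480,0:640]
    p=np.stack([(u-ci['cx'])/ci['fx']*d,(v-ci['cy'])/ci['fy']*d,d],-1)
    if 'mount' in ci:
        M=np.array(ci['mount']);p=p@M[:3,:3].T+M[:3,3]
        return p@pose(st).T+np.array(st['tcp_pos'])
    return (p-np.array(ci['t']))@np.array(ci['R'])
E
python3 - <<'E'
from h import *
s=sense();print(s,tcp_to_grasp)
for n in ['scene','top','wrist']:
    im,d=snapshot(n);save(n+'0',im);np.savez('/tmp/'+n,im=im,d=d)
    c=camera_info(n);print(n,c)
E
```

```text
{'time_s': 0.0, 'qpos': array([-1.53931157e+00,  3.81193875e-01,  1.29824694e+00, -1.79788879e-05,
        1.46359945e+00, -2.15292550e-01]), 'joint_vel': array([ 0.00105203, -0.00029639,  0.00196447,  0.00053764,  0.00018951,
        0.00027484]), 'effort': array([-2.89917289e-04, -4.37935424e+01, -2.24562067e+01,  7.12615368e-02,
        3.52351496e-02, -1.15492517e-04]), 'tcp_pos': array([ 0.13434239, -0.53305316,  0.23814357]), 'tcp_rot': array([-1.77374309,  1.5693486 ,  1.61462881]), 'wrist_force': array([0.29197077, 0.07187992, 0.10402059]), 'moment': array([-0.03285526,  0.03399679, -0.01841194]), 'width': 0.08772366691431728} 0.0187
scene {'fx': 594.6021733275742, 'fy': 594.6021733275742, 'cx': 323.0828623376417, 'cy': 241.26957420875596, 'R': array([[ 0.61066678,  0.79188621, -0.00152021],
       [ 0.64737849, -0.50033272, -0.57495066],
       [-0.45605611,  0.35011912, -0.81818667]]), 't': array([-0.30137628, -0.31861803,  1.98059527])}
top {'fx': 607.123792090721, 'fy': 607.123792090721, 'cx': 317.3272031847803, 'cy': 233.3969793630243, 'R': array([[ 0.02349358, -0.99965485,  0.01175692],
       [-0.98370031, -0.02521254, -0.1780394 ],
       [ 0.17827437, -0.0073825 , -0.98395312]]), 't': array([-0.03818064,  0.52957352,  1.28448391])}
wrist {'fx': 419.69504042739726, 'fy': 419.69504042739726, 'cx': 313.8498056903399, 'cy': 244.02059548768494, 'mount': array([[-1.20779672e-03, -3.14692234e-01,  9.49192994e-01,
        -1.45546571e-01],
       [ 9.99999256e-01, -2.19257727e-04,  1.19975297e-03,
         6.23001758e-05],
       [-1.69435045e-04,  9.49193737e-01,  3.14692265e-01,
        -8.19819434e-02],
       [ 0.00000000e+00,  0.00000000e+00,  0.00000000e+00,
         1.00000000e+00]])}
```

View pics/top0.png

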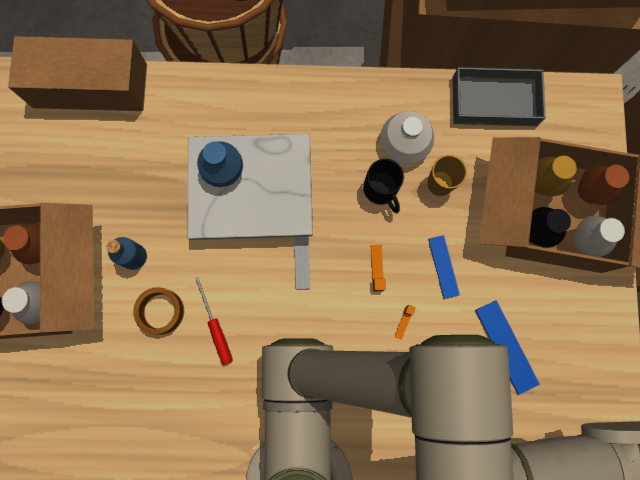

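View pics/scene0.png

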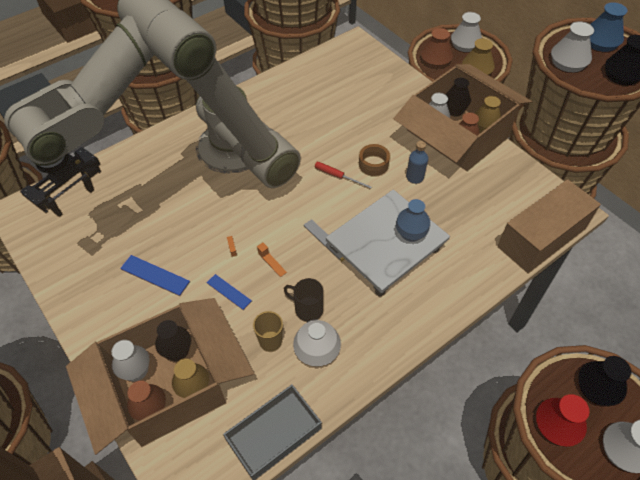

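View pics/wrist0.png

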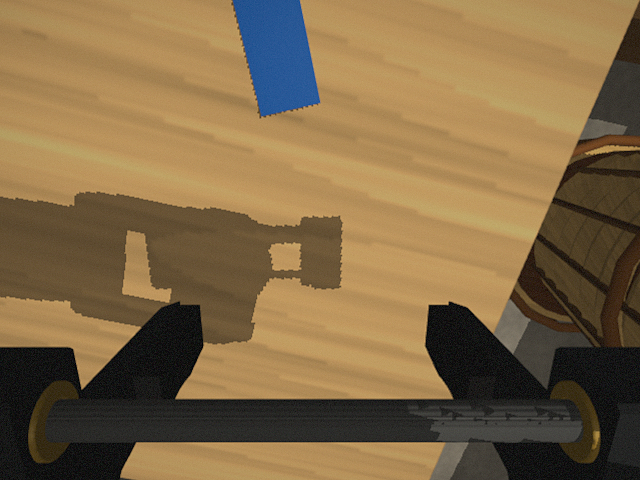

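Top view candidates: packers are blue (444,267), small, and (507,346), large. Wedges are orange (378,267), large, and (405,322), small. By the description I want (444,267) and (378,267). The stand is at (250,187), with the plate sticking out at (302,265).

```bash
python3 - <<'E'
from h import *
Z=np.load('/tmp/top.npz');im,d=Z['im'],Z['d'];ci=camera_info('top');P=cloud(ci,d)
hsv=cv2.cvtColor(im,cv2.COLOR_RGB2HSV)
def rep(name,mask,box):
    m=np.zeros(mask.shape,bool);x0,y0,x1,y1=box;m[y0:y1,x0:x1]=mask[y0:y1,x0:x1]
    q=P[m];print(name,m.sum(),'z',np.percentile(q[:,2],[1,25,50,75,99]).round(4))
    r=cv2.minAreaRect((q[:,:2]*1000).astype(np.float32));print('  ctr',np.round(r[0],1),'size',np.round(r[1],1),'ang',round(r[2],2));return q
blue=(hsv[...,0]>100)&(hsv[...,0]<125)&(hsv[...,1]>150)
org=(hsv[...,0]>5)&(hsv[...,0]<18)&(hsv[...,1]>210)&(hsv[...,2]>120)
rep('packS',blue,(420,225,470,305));rep('packL',blue,(470,295,545,400))
q=rep('wedL',org,(365,235,392,297));rep('wedS',org,(390,300,420,345))
b=q[q[:,2]>.03];print('block',b.mean(0),len(b), b.min(0),b.max(0))
mar=(P[...,2]>.06)&(P[...,2]<.08)
q=rep('marble',mar,(180,125,320,245))
# edges
grey=(hsv[...,1]<40)
q=rep('plate',grey&(P[...,2]>0.002)&(P[...,2]<.03),(290,242,315,295))
s=sense();print(pose(s).round(3))
save('topcrop',im,(280,200,480,350),4)
E
```

```text
packS 944 z [-0.0014  0.0034  0.0052  0.0072  0.0113]
  ctr [ 418.3 -162.6] size [138.8 361.2] ang 19.38
packL 1922 z [0.0012 0.0058 0.0078 0.0096 0.0149]
  ctr [ 331.1 -280.2] size [502.7 184. ] ang 78.1
wedL 453 z [-0.0024  0.004   0.0067  0.0347  0.045 ]
  ctr [ 389.5 -116. ] size [ 74. 269.] ang 59.22
wedS 224 z [-0.0034  0.0017  0.0047  0.011   0.0328]
  ctr [ 344.2 -221.3] size [16.1 73.4] ang 68.15
block [ 0.42116323 -0.1595755   0.07138282] 122 [ 0.29284806 -0.17357275  0.03119768] [ 0.43681441 -0.01533287  1.3586058 ]
marble 10932 z [0.0632 0.0676 0.0695 0.0713 0.0756]
  ctr [630.8 126.6] size [232.8 270.1] ang 3.17
plate 631 z [0.0023 0.0061 0.0081 0.0097 0.0141]
  ctr [465.4   7.6] size [105.   30.7] ang 3.45
[[-0.     0.244 -0.97 ]
 [ 0.001 -0.97  -0.244]
 [-1.    -0.001 -0.   ]]
```

View pics/topcrop.png

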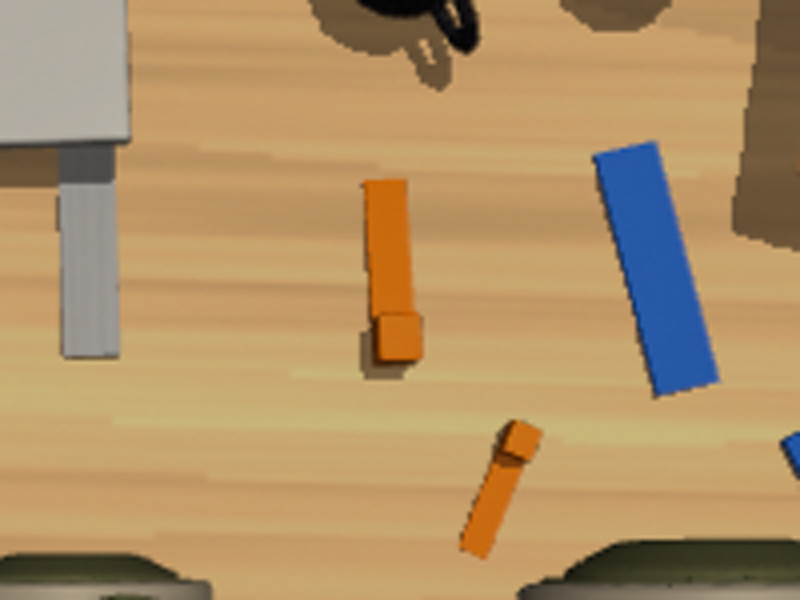

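```bash
cat >> h.py <<'E'
def rayplane(ci,u,v,z,st=None):
    a=world(ci,None,u,v,st,0.0);b=world(ci,None,u,v,st,1.0)
    t=(z-a[2])/(b[2]-a[2]);return a+t*(b-a)
def rectplane(ci,mask,z,st=None):
    n,l,stt,_=cv2.connectedComponentsWithStats(mask.astype(np.uint8));k=1+np.argmax(stt[1:,4])
    c,_=cv2.findContours((l==k).astype(np.uint8),cv2.RETR_EXTERNAL,cv2.CHAIN_APPROX_NONE)
    c=max(c,key=len)
    w=np.array([rayplane(ci,p[0][0],p[0][1],z,st)[:2]*1000 for p in c],np.float32)
    r=cv2.minAreaRect(w);return np.round(r[0],1),np.round(r[1],1),round(r[2],2),np.round(cv2.boxPoints(r),1).tolist()
E
python3 - <<'E'
from h import *
Z=np.load('/tmp/top.npz');im,d=Z['im'],Z['d'];ci=camera_info('top');P=cloud(ci,d)
hsv=cv2.cvtColor(im,cv2.COLOR_RGB2HSV)
def bx(mask,b):
    m=np.zeros(mask.shape,bool);x0,y0,x1,y1=b;m[y0:y1,x0:x1]=mask[y0:y1,x0:x1];return m
blue=(hsv[...,0]>100)&(hsv[...,0]<125)&(hsv[...,1]>150)
org=(hsv[...,0]>5)&(hsv[...,0]<18)&(hsv[...,1]>210)&(hsv[...,2]>120)
print('packS',rectplane(ci,bx(blue,(420,225,470,305)),.006))
print('packL',rectplane(ci,bx(blue,(470,295,545,400)),.008))
print('wedge',rectplane(ci,bx(org,(365,235,392,297)),.005))
print('wedS',rectplane(ci,bx(org,(390,300,420,345)),.005))
print('marble',rectplane(ci,bx((P[...,2]>.06)&(P[...,2]<.08),(180,125,320,245)),.07))
print('plate',rectplane(ci,bx((hsv[...,1]<40)&(P[...,2]>0)&(P[...,2]<.03),(290,242,315,295)),.008))
# block top corners from 4x crop (wedge)
for n,uv,z in [('bl',(378,361),.042),('br',(421,361),.042),('tr',(421,316),.042),('tl',(378,316),.042),('tipL',(363,180),.002),('tipR',(406,179),.002)]:
    print(n,(rayplane(ci,280+uv[0]/4-.4,200+uv[1]/4-.4,z)*1000).round(1))
b=bx(org,(365,235,392,297));q=P[b];print('blockz',np.median(q[(q[:,2]>.032)&(q[:,2]<.06)],0))
pm=bx((hsv[...,1]<40),(296,248,309,286));q=P[pm];print('plate z',np.median(q[:,2]),q[:,2].mean(),len(q))
pm=bx((hsv[...,1]>40),(320,248,365,286));q=P[pm];print('table z there',np.median(q[:,2]))
E
```

```text
packS (array([ 470. , -310.5]), array([137.7,  34.8]), 14.1, [[399.0, -310.29998779296875], [407.5, -344.1000061035156], [541.0, -310.6000061035156], [532.5, -276.79998779296875]])
packL (array([ 296.3, -446.9]), array([199.8,  51.7]), 26.38, [[195.3000030517578, -468.20001220703125], [218.1999969482422, -514.5], [397.29998779296875, -425.70001220703125], [374.29998779296875, -379.3999938964844]])
wedge (array([ 465.1, -161.2]), array([101.6,  25.2]), 6.94, [[413.1000061035156, -154.8000030517578], [416.1000061035156, -179.8000030517578], [517.0, -167.5], [514.0, -142.5]])
wedS (array([ 335. , -217.1]), array([15.4, 53.4]), 67.45, [[307.5, -214.0], [356.70001220703125, -234.39999389648438], [362.6000061035156, -220.1999969482422], [313.29998779296875, -199.8000030517578]])
marble (array([629. , 125.9]), array([231.1, 268.8]), 3.19, [[506.20001220703125, 253.6999969482422], [521.0999755859375, -14.699999809265137], [751.9000244140625, -1.7999999523162842], [736.9000244140625, 266.5]])
plate (array([465.1,   7.6]), array([104.7,  30.7]), 3.45, [[412.0, 19.700000762939453], [413.79998779296875, -10.899999618530273], [518.2999877929688, -4.599999904632568], [516.5, 26.0]])
bl [ 410.1 -151.3   42. ]
br [ 410.7 -174.6   42. ]
tr [ 435.2 -174.6   42. ]
tl [ 434.6 -151.1   42. ]
tipL [ 515.9 -146.2    2. ]
tipR [ 517.1 -170.6    2. ]
blockz [ 0.42368139 -0.16247083  0.03933939]
plate z 0.007967368757801022 0.018745172574287046 494
table z there -0.000654065960883179
```

```bash
cat >> h.py <<'E'
YS=np.radians(3.19);SC=np.array([.6295,.126])
def st2w(x,y): c,s=np.cos(YS),np.sin(YS);return SC+np.array([c*x-s*y,s*x+c*y])
def w2st(x,y): c,s=np.cos(YS),np.sin(YS);a=np.array([x,y])-SC;return np.array([c*a[0]+s*a[1],-s*a[0]+c*a[1]])
def go(x,y,z,yaw=None,snow=None):
    s=sense();R=pose(s);p=np.array(s['tcp_pos'])
    d=R.T@(np.array([x,y,z])-p)*100
    out='t=%.2f tcp=%s stand=%s delta cm %s'%(s['time_s'],(p*1000).round(1),(w2st(*p[:2])*1000).round(1),d.round(2))
    if yaw is None: yaw=np.arctan2(-R[1,2],-R[0,2])
    c,sn=np.cos(yaw),np.sin(yaw)
    T=np.array([[0,sn,-c],[0,-c,-sn],[-1,0,0]])
    out+=' rotvec '+str(Ro.from_matrix(R.T@T).as_rotvec().round(4))+' F %s M %s w %.4f'%(s['wrist_force'].round(2),s['moment'].round(3),s['width'])
    print(out)
E
python3 -c "
from h import *
go(.4215,-.3227,.08,np.radians(14.1))"
```

```text
t=0.15 tcp=[ 134.4 -533.1  238.3] stand=[-531.  -630.5] delta cm [ 15.85 -13.37 -32.98] rotvec [ 0.0007 -0.0003  0.0011] F [0.21 0.01 0.11] M [ 0.006 -0.01  -0.006] w 0.0883
```

Request:
arm_command:
  targets:
    - [[0, 0, 0, 1.4, -1.34, -3.3, 100], [0, 0, 0, 1.4, -1.34, -3.3, 100], [0, 0, 0, 1.4, -1.34, -3.3, 100], [0, 0, 0, 1.4, -1.34, -3.3, 100], [0, 0, 0, 1.4, -1.34, -3.3, 100], [0, 0, 0, 1.4, -1.34, -3.3, 100], [0, 0, 0, 1.4, -1.34, -3.3, 100], [0, 0, 0, 1.4, -1.34, -3.3, 100], [0, 0, 0, 1.4, -1.34, -3.3, 100], [0, 0, 0, 1.4, -1.34, -3.3, 100]]

```text
time_s: 0.98
tcp_pos: [0.4287, -0.3192, 0.0922]
tcp_rot: [1.133, 1.566, -1.774]
wrist_force: [0.5, -1.2, 0.6]
width: 0.0878
```

```bash
python3 -c "
from h import *
s=sense();im,d=snapshot('wrist');save('w1',im)
ci=camera_info('wrist')
hsv=cv2.cvtColor(im,cv2.COLOR_RGB2HSV)
print(rectplane(ci,(hsv[...,0]>100)&(hsv[...,0]<125)&(hsv[...,1]>150),.006,s))
go(.4215,-.3227,.08,np.radians(14.1))"
```

```text
(array([ 474.3, -309.6]), array([129.1,  32.3]), 14.07, [[407.79998779296875, -309.6000061035156], [415.6000061035156, -341.0], [540.9000244140625, -309.6000061035156], [533.0, -278.20001220703125]])
t=1.03 tcp=[ 431.7 -314.7   89.6] stand=[-222. -429.] delta cm [0.96 0.54 1.18] rotvec [-0.0079  0.0021  0.0005] F [ 0.22  5.36 -2.95] M [0.22  0.079 0.032] w 0.0880
```

View pics/w1.png

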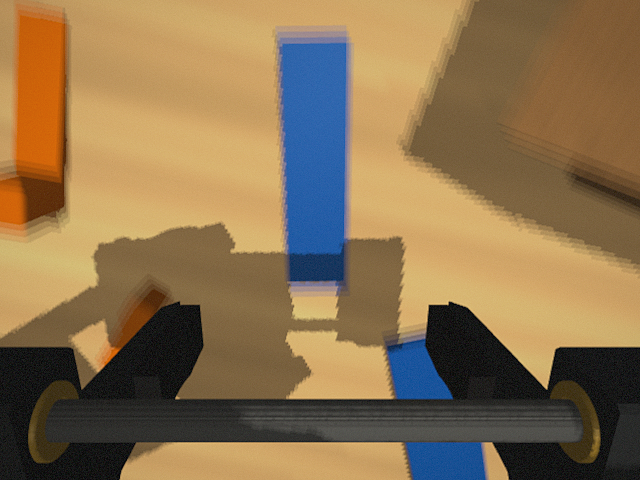

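Request:
arm_command:
  targets:
    - [[-0.008, 0.002, 0, 1.2, 0.3, 0.6, 100], [0, 0, 0, 1.2, 0.2, 0.4, 100], [0, 0, 0, 1.2, 0.04, 0.18, 100], [0, 0, 0, 1.2, 0, 0, 100], [0, 0, 0, 1.2, 0, 0, 100], [0, 0, 0, 0.8, 0, 0, 100], [0, 0, 0, 0.5, 0, 0, 100], [0, 0, 0, 0.3, 0, 0, 100], [0, 0, 0, 0, 0, 0, 100], [0, 0, 0, 0, 0, 0, 100]]

```text
time_s: 1.87
tcp_pos: [0.4242, -0.3187, 0.0078]
tcp_rot: [-1.253, 1.566, 2.145]
wrist_force: [-0.2, 1.0, 0.4]
width: 0.0882
```

```bash
python3 -c "
from h import *
s=sense();im,d=snapshot('wrist');save('w2',im)
ci=camera_info('wrist')
hsv=cv2.cvtColor(im,cv2.COLOR_RGB2HSV)
m=(hsv[...,0]>100)&(hsv[...,0]<125)&(hsv[...,1]>150);m[360:]=0
print(rectplane(ci,m,.006,s))
go(.4215,-.3227,.003,np.radians(14.1))"
```

```text
(array([ 472.5, -312.2]), array([129.4,  35.6]), 14.1, [[405.3999938964844, -310.70001220703125], [414.1000061035156, -345.29998779296875], [539.5, -313.70001220703125], [530.7999877929688, -279.20001220703125]])
t=1.92 tcp=[ 424.3 -318.7    8. ] stand=[-229.7 -432.6] delta cm [0.49 0.32 0.37] rotvec [0.0099 0.0013 0.004 ] F [ 1.21 -0.06  0.38] M [ 0.027 -0.047 -0.021] w 0.0880
```

View pics/w2.png

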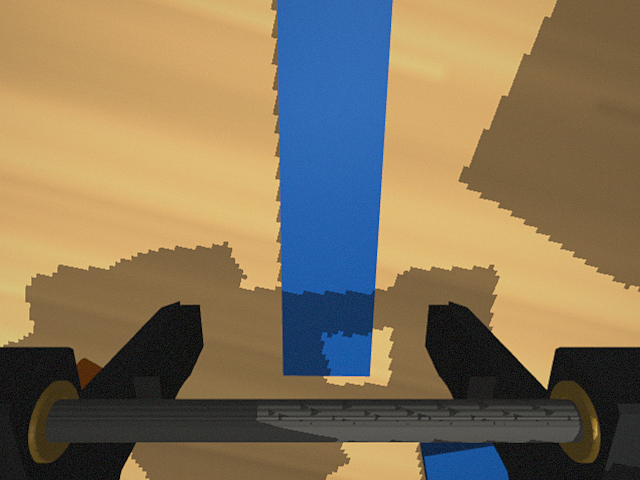

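Request:
arm_command:
  targets:
    - [[0.01, 0.001, 0.004, 0.25, 0.2, 0.2, 100], [0, 0, 0, 0.2, 0.12, 0.15, 100], [0, 0, 0, 0, 0, 0, 100], [0, 0, 0, 0, 0, 0, 0], [0, 0, 0, 0, 0, 0, 0], [0, 0, 0, 0, 0, 0, 0], [0, 0, 0, 0, 0, 0, 0], [0, 0, 0, 0, 0, 0, 0], [0, 0, 0, 0, 0, 0, 0], [0, 0, 0, 0, 0, 0, 0]]

```text
time_s: 2.75
tcp_pos: [0.422, -0.3239, 0.0048]
tcp_rot: [1.93, 1.567, -0.966]
wrist_force: [-0.1, -0.5, 0.4]
width: 0.0437
```

```bash
python3 -c "
from h import *
t=st2w(-.090-.110-.05,-.110);print(t)
go(t[0],t[1],.08,YS)"
```

```text
[0.38600857 0.00225864]
t=2.75 tcp=[ 422.  -323.9    4.8] stand=[-232.3 -437.6] delta cm [ -7.63 -32.48  -4.43] rotvec [ 0.1891 -0.0017 -0.0036] F [-0.14 -0.47  0.38] M [ 0.023  0.035 -0.024] w 0.0437
```

Request:
arm_command:
  targets:
    - [[0, 0, 0, 0, 0, 0, 60], [0, 0, 0, 0.35, 0, 0, 60], [0, 0, 0, 0.15, 0, 0, 60], [0, 0, 0, 0, 0, 0, 60], [0, 0, 0, 0, 0, 0, 0], [0, 0, 0, 0, 0, 0, 0], [0, 0, 0, 0, 0, 0, 0], [0, 0, 0, 0, 0, 0, 0], [0, 0, 0, 0, 0, 0, 0], [0, 0, 0, 0, 0, 0, 0]]

```text
time_s: 3.58
tcp_pos: [0.4215, -0.3223, 0.0005]
tcp_rot: [2.444, 1.57, -0.452]
wrist_force: [-0.3, 0.9, 3.5]
width: 0.0353
```

Request:
arm_command:
  targets:
    - [[0, 0, 0, -0.3, 0, 0, 0], [0, 0, 0, -0.8, 0, 0, 0], [0, 0, 0, -1.2, 0, 0, 0], [0, 0, 0, -1.2, 0, 0, 0], [0, 0, 0, -1.2, 0, 0, 0], [0, 0, 0, -1.2, 0, 0, 0], [0, 0, 0, -1, 0, 0, 0], [0, 0, 0, -0.6, 0, 0, 0], [0, 0, 0, 0, 0, 0, 0], [0, 0, 0, 0, 0, 0, 0]]

```text
time_s: 4.42
tcp_pos: [0.4215, -0.3231, 0.0812]
tcp_rot: [1.996, 1.568, -0.9]
wrist_force: [0.5, 0.1, -0.1]
width: 0.0353
```

```bash
python3 -c "
from h import *
s=sense();im,d=snapshot('wrist');save('w3',im)
t=st2w(-.090-.110-.05,-.110);print(t)
go(t[0],t[1],.08,YS)"
```

```text
[0.38600857 0.00225864]
t=4.47 tcp=[ 421.5 -323.    81.1] stand=[-232.7 -436.8] delta cm [  0.04 -32.42  -4.44] rotvec [ 0.189  -0.0011 -0.0019] F [0.58 0.25 0.11] M [ 0.013 -0.002 -0.018] w 0.0352
```

View pics/w3.png

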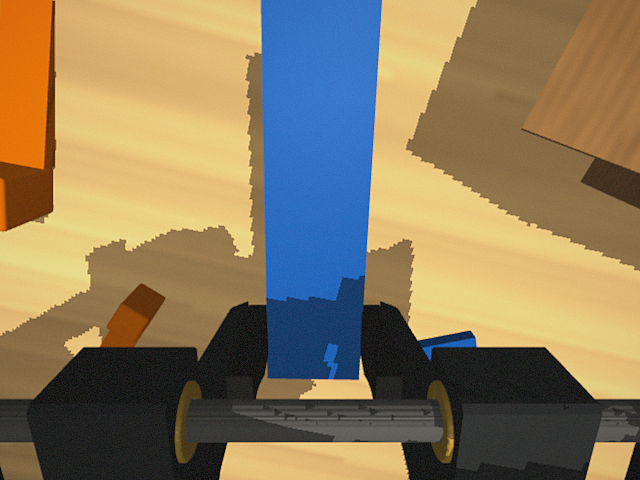

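Request:
arm_command:
  targets:
    - [[0.095, 0, 0, 0, 0, 0, 0], [0.094, 0, 0, 0, -1, 0, 0], [0, 0, 0, 0, -2.5, 0.2, 0], [0, 0, 0, 0, -3.5, 0.3, 0], [0, 0, 0, 0, -3.5, 0.3, 0], [0, 0, 0, 0, -3.5, 0.3, 0], [0, 0, 0, 0, -3.5, 0.3, 0], [0, 0, 0, 0, -3.5, 0.2, 0], [0, 0, 0, 0, -3.2, 0, 0], [0, 0, 0, 0, -2, 0, 0]]

```text
time_s: 5.3
tcp_pos: [0.3886, -0.0552, 0.075]
tcp_rot: [-0.404, 1.565, 2.774]
wrist_force: [-0.1, 0.2, -0.0]
width: 0.0355
```

```bash
python3 -c "
from h import *
t=st2w(-.250,-.110)
go(t[0],t[1],.03,YS)"
```

```text
t=5.30 tcp=[388.6 -55.2  75. ] stand=[-250.6 -167.5] delta cm [ 4.51 -5.75  0.02] rotvec [-0.0188  0.0049  0.0021] F [-0.07  0.24 -0.04] M [-0.008  0.018 -0.032] w 0.0355
```

Request:
arm_command:
  targets:
    - [[-0.01, 0.003, 0, 0.5, -1.6, 0, 0], [-0.005, 0.002, 0, 0.9, -1.6, 0, 0], [0, 0, 0, 0.9, -1.2, 0, 0], [0, 0, 0, 0.8, -0.7, 0, 0], [0, 0, 0, 0.6, -0.3, 0, 0], [0, 0, 0, 0.4, 0, 0, 0], [0, 0, 0, 0.2, 0, 0, 0], [0, 0, 0, 0, 0, 0, 0], [0, 0, 0, 0, 0, 0, 0], [0, 0, 0, 0, 0, 0, 0]]

```text
time_s: 6.13
tcp_pos: [0.3834, 0.0049, 0.0282]
tcp_rot: [-0.738, 1.565, 2.461]
wrist_force: [0.1, 0.5, -0.7]
width: 0.0353
```

```bash
python3 -c "
from h import *
s=sense();im,d=snapshot('wrist');save('w4',im)
t=st2w(-.250,-.110)
go(t[0],t[1],.011,YS)
s=sense()
ci=camera_info('wrist')
# predicted edges: foot plate sides at stand y -126,-94, z .008
R=pose(s);M=np.array(ci['mount'])
def proj(w):
    p=R.T@(np.array(w)-s['tcp_pos']);c=M[:3,:3].T@(p-M[:3,3]);return (ci['fx']*c[0]/c[2]+ci['cx'],ci['fy']*c[1]/c[2]+ci['cy'])
for x in(-.225,-.15,-.12):
  for y in (-.126,-.094): print(x,y,np.round(proj([*st2w(x,y),.008]),1))
im,d=snapshot('top');save('t4',im,(240,120,400,270),4)
"
```

```text
t=6.18 tcp=[383.5   4.8  28.3] stand=[-252.4 -107.3] delta cm [ 1.73  0.28 -0.24] rotvec [0.0018 0.0044 0.0041] F [-0.57 -0.78 -1.16] M [ 0.024 -0.025  0.009] w 0.0354
-0.225 -0.126 [358.5 243.3]
-0.225 -0.094 [281.6 243.1]
-0.15 -0.126 [366.1  45. ]
-0.15 -0.094 [276.8  44.8]
-0.12 -0.126 [369.8 -53.2]
-0.12 -0.094 [274.5 -53.3]
```

View pics/w4.png

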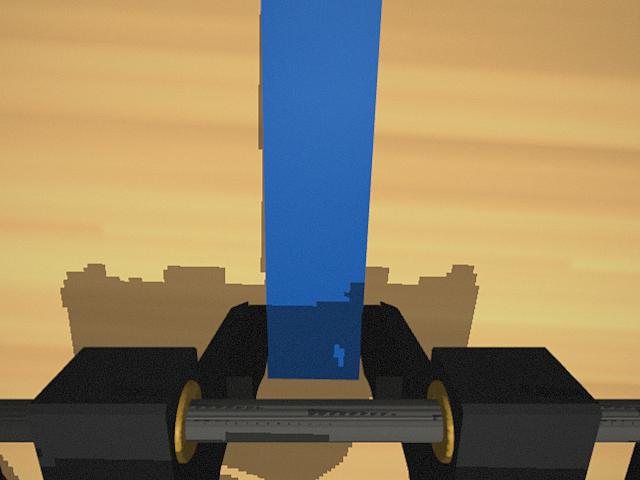

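View pics/t4.png

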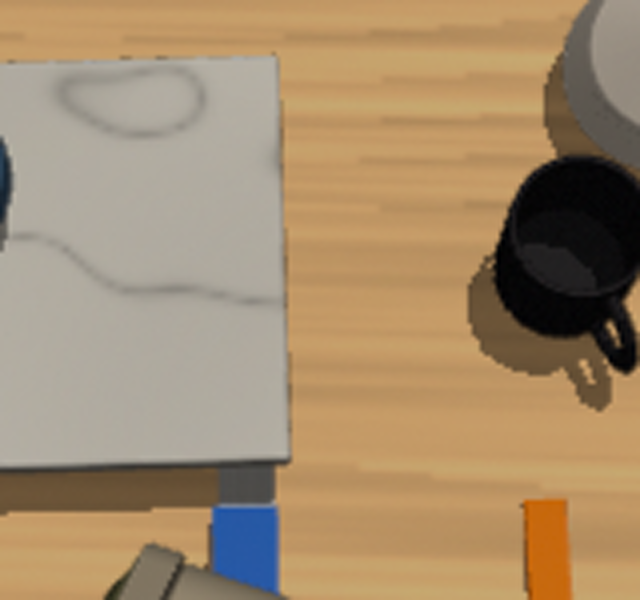

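Request:
arm_command:
  targets:
    - [[0, 0.004, 0.004, 0.4, 0.15, -0.1, 0], [0, 0, 0, 0.4, 0.13, -0.1, 0], [0, 0, 0, 0.3, 0, 0, 0], [0, 0, 0, 0.2, 0, 0, 0], [0, 0, 0, 0.1, 0, 0, 0], [0, 0, 0, 0, 0, 0, 0], [0, 0, 0, 0, 0, 0, 0], [0, 0, 0, 0, 0, 0, 0], [0, 0, 0, 0, 0, 0, 0], [0, 0, 0, 0, 0, 0, 0]]

```text
time_s: 7.07
tcp_pos: [0.3862, 0.0015, 0.0132]
tcp_rot: [2.564, 1.569, -0.52]
wrist_force: [0.6, 0.1, 0.2]
width: 0.0356
```

```bash
python3 -c "
from h import *
t=st2w(-.250,-.110)
go(t[0],t[1],.010,YS)
s=sense();im,d=snapshot('scene');save('s5',im,(280,180,460,310),4)
im,d=snapshot('top');save('t5',im,(240,120,400,270),4)
hsv=cv2.cvtColor(im,cv2.COLOR_RGB2HSV);m=(hsv[...,0]>100)&(hsv[...,0]<125)&(hsv[...,1]>150);m[:,320:]=0;m[:235]=0
ci=camera_info('top')
for v in (249,252,255,258):
  u=np.where(m[v])[0];print(v,u.min(),u.max(),[ (w2st(*rayplane(ci,q,v,.0195)[:2])*1000).round(1).tolist() for q in (u.min()-.5,u.max()+.5)])
"
```

```text
t=7.07 tcp=[386.2   1.5  13.2] stand=[-249.9 -110.8] delta cm [ 0.32 -0.08  0.01] rotvec [ 0.0013 -0.0012 -0.0008] F [0.55 0.07 0.16] M [-0.006 -0.004 -0.006] w 0.0356
249 295 309 [[-136.1, -93.9], [-137.1, -127.3]]
252 295 309 [[-142.9, -93.7], [-143.9, -127.1]]
255 295 309 [[-149.6, -93.5], [-150.6, -126.9]]
258 295 309 [[-156.4, -93.4], [-157.4, -126.7]]
```

View pics/s5.png

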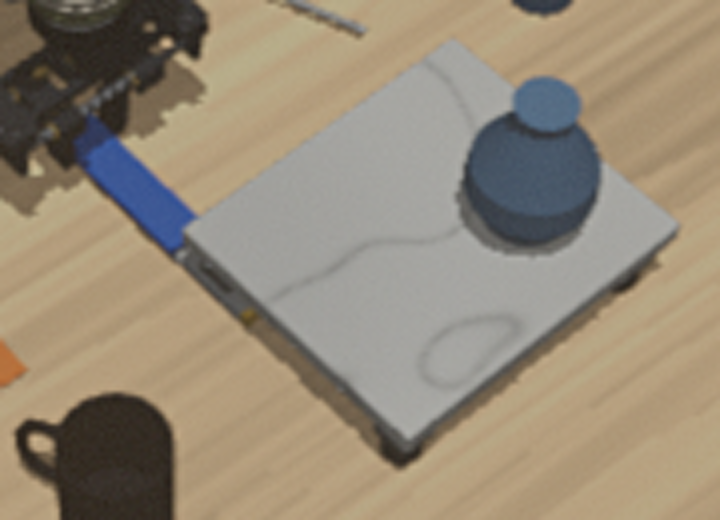

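Request:
arm_command:
  targets:
    - [[0, 0, 0, 0.06, 0, 0, 0], [0, 0, 0, 0.06, 0, 0, 0], [0, 0, 0, 0.06, 0, 0, 0], [0, 0, 0, 0.06, 0, 0, 0], [0, 0, 0, 0.06, 0, 0, 0], [0, 0, 0, 0, 0, 0, 0], [0, 0, 0, 0, 0, 0, 0], [0, 0, 0, 0, 0, 0, 0], [0, 0, 0, 0, 0, 0, 0], [0, 0, 0, 0, 0, 0, 0]]

```text
time_s: 8.0
tcp_pos: [0.3863, 0.0015, 0.0099]
tcp_rot: [2.614, 1.569, -0.471]
wrist_force: [-0.5, -0.2, -0.1]
width: 0.0353
```

```bash
python3 -c "
from h import *
t=st2w(-.180,-.110)
go(t[0],t[1],.010,YS)"
```

```text
t=8.00 tcp=[386.3   1.5   9.9] stand=[-249.8 -110.8] delta cm [ 0.   -0.07 -6.98] rotvec [ 0.0012 -0.0015 -0.0009] F [-0.52 -0.24 -0.09] M [0.012 0.063 0.057] w 0.0353
```

Request:
arm_command:
  targets:
    - [[0, 0, 0, 0, -0.03, -0.5, 0], [0, 0, 0, 0, -0.04, -0.9, 0], [0, 0, 0, 0, 0, -0.9, 0], [0, 0, 0, 0, 0, -0.9, 0], [0, 0, 0, 0, 0, -0.9, 0], [0, 0, 0, 0, 0, -0.8, 0], [0, 0, 0, 0, 0, -0.5, 0], [0, 0, 0, 0, 0, -0.3, 0], [0, 0, 0, 0, 0, 0, 0], [0, 0, 0, 0, 0, 0, 0]]

```text
time_s: 8.83
tcp_pos: [0.4517, 0.0061, 0.0101]
tcp_rot: [2.784, 1.566, -0.3]
wrist_force: [-0.6, 0.4, -0.8]
width: 0.0357
```

```bash
python3 -c "
from h import *
t=st2w(-.180,-.110)
go(t[0],t[1],.010,YS)"
```

```text
t=8.83 tcp=[451.7   6.1  10.1] stand=[-184.2 -109.8] delta cm [ 0.01  0.02 -0.42] rotvec [ 0.0018 -0.0042 -0.0016] F [-0.64  0.41 -0.82] M [0.022 0.011 0.043] w 0.0357
```

Request:
arm_command:
  targets:
    - [[0, 0, 0, 0, 0, -0.08, 0], [0, 0, 0, 0, 0, -0.08, 0], [0, 0, 0, 0, 0, -0.08, 0], [0, 0, 0, 0, 0, -0.08, 0], [0, 0, 0, 0, 0, -0.08, 0], [0, 0, 0, 0, 0, 0, 0], [0, 0, 0, 0, 0, 0, 0], [0, 0, 0, 0, 0, 0, 0], [0, 0, 0, 0, 0, 0, 0], [0, 0, 0, 0, 0, 0, 0]]

```text
time_s: 9.67
tcp_pos: [0.4548, 0.0064, 0.0102]
tcp_rot: [2.731, 1.568, -0.354]
wrist_force: [0.1, 0.7, -0.1]
width: 0.0356
```

```bash
python3 -c "
from h import *
t=st2w(-.180,-.110)
go(t[0],t[1],.010,YS)
s=sense();im,d=snapshot('wrist');save('w6',im)
ci=camera_info('wrist')
hsv=cv2.cvtColor(im,cv2.COLOR_RGB2HSV)
im,d=snapshot('top');save('t6',im,(270,220,350,300),6)
"
```

```text
t=9.67 tcp=[454.8   6.4  10.2] stand=[-181.1 -109.7] delta cm [ 0.02  0.03 -0.11] rotvec [ 0.0013 -0.0026 -0.0011] F [ 0.14  0.74 -0.11] M [-0.006  0.055 -0.007] w 0.0356
```

View pics/w6.png

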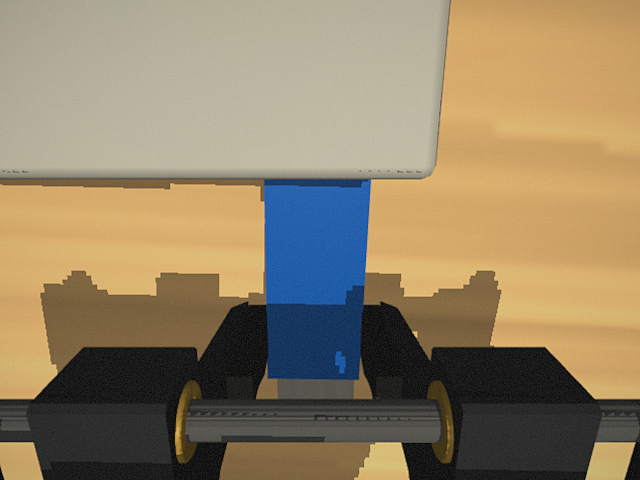

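Request:
arm_command:
  targets:
    - [[0, 0, 0, 0, 0.01, -0.08, 0], [0, 0, 0, 0, 0.01, -0.08, 0], [0, 0, 0, 0, 0, -0.08, 0], [0, 0, 0, 0, 0, -0.08, 0], [0, 0, 0, 0, 0, -0.08, 0], [0, 0, 0, 0, 0, -0.08, 0], [0, 0, 0, 0, 0, 0, 0], [0, 0, 0, 0, 0, 0, 0], [0, 0, 0, 0, 0, 0, 0], [0, 0, 0, 0, 0, 0, 0]]

```text
time_s: 10.6
tcp_pos: [0.457, 0.0068, 0.0094]
tcp_rot: [-0.071, 1.566, 3.128]
wrist_force: [-2.3, -1.4, -0.4]
width: 0.0358
```

```bash
python3 -c "
from h import *
t=st2w(-.180,-.110)
go(t[0],t[1],.010,YS)
s=sense();im,d=snapshot('wrist');save('w7',im,(220,140,460,400),3)
ci=camera_info('wrist')
for u,v,z in[(275,378,.0157),(355,378,.0157),(275,181,.06),(355,180,.06)]: print((w2st(*rayplane(ci,u,v,z,s)[:2])*1000).round(1))
"
```

```text
t=10.60 tcp=[457.    6.8   9.4] stand=[-178.8 -109.4] delta cm [-0.06  0.06  0.12] rotvec [0.0014 0.0048 0.0003] F [-2.32 -1.38 -0.44] M [-0.067  0.373 -0.028] w 0.0358
[-198.2  -94.5]
[-198.2 -125.8]
[-112.9 -100.7]
[-112.7 -118.8]
```

View pics/w7.png

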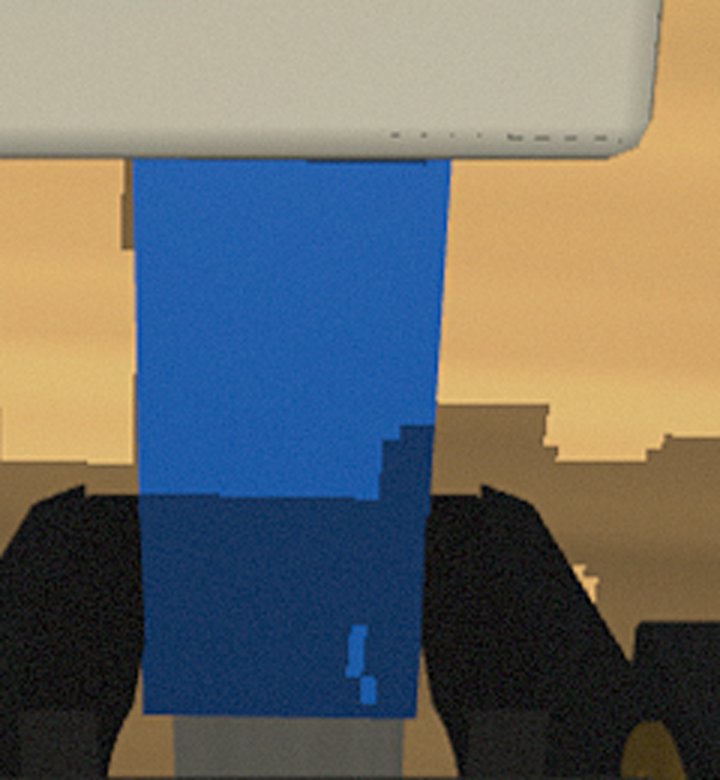

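Request:
arm_command:
  targets:
    - [[0, 0, 0, 0, 0, 0, 60], [0, 0, 0, 0, 0, 0, 60], [0, 0, 0, 0, 0, 0, 60], [0, 0, 0, 0, 0, 0, 60], [0, 0, 0, -0.5, 0, 0, 60], [0, 0, 0, -1.5, 0, 0, 60], [0, 0, 0, -2, 0, 0, 60], [0, 0, 0, -2.5, 0, 0, 60], [0, 0, 0, -2.5, 0, 0, 60], [0, 0, 0, -1, 0, 0, 60]]

```text
time_s: 11.48
tcp_pos: [0.4587, 0.0068, 0.1137]
tcp_rot: [-0.234, 1.568, 2.965]
wrist_force: [0.2, 0.2, -0.0]
width: 0.0528
```

```bash
python3 -c "
from h import *
go(.424,-.163,.14,0.08)
s=sense();im,d=snapshot('wrist');save('w8',im)
ci=camera_info('wrist')
hsv=cv2.cvtColor(im,cv2.COLOR_RGB2HSV)
m=(hsv[...,0]>100)&(hsv[...,0]<125)&(hsv[...,1]>150);m[360:]=0
r=rectplane(ci,m,.014,s);print(r,[(w2st(p[0]/1e3,p[1]/1e3)*1000).round(1).tolist() for p in r[3]])
P=cloud(ci,d,s);ys,xs=np.where(m);print(np.median(P[m],0))
"
```

```text
t=11.48 tcp=[458.7   6.8 113.7] stand=[-177.2 -109.5] delta cm [-2.63 16.76  4.44] rotvec [-0.0232  0.0031  0.0008] F [ 0.24  0.17 -0.03] M [ 0.046 -0.037 -0.024] w 0.0528
(array([476.4,   7.2]), array([79.8, 35.5]), 2.11, [[435.8999938964844, 23.5], [437.20001220703125, -12.0], [516.9000244140625, -9.100000381469727], [515.5999755859375, 26.399999618530273]]) [[-199.0, -91.6], [-199.7, -127.1], [-119.9, -128.6], [-119.3, -93.1]]
[0.47897856 0.00721109 0.01403515]
```

View pics/w8.png

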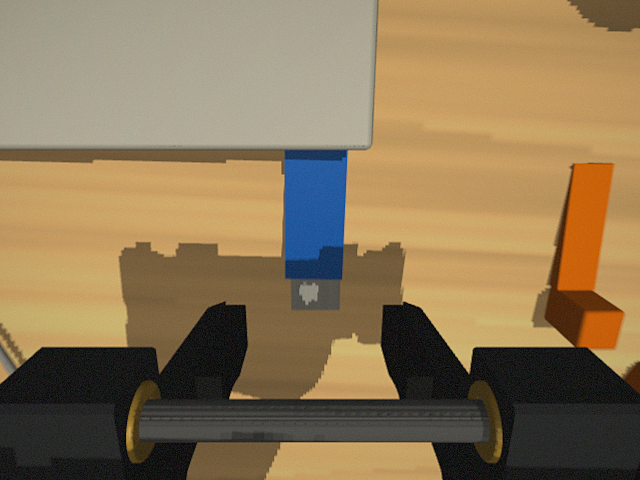

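Request:
arm_command:
  targets:
    - [[0, 0, 0, -0.3, 1, 0.4, 80], [0, 0, 0, -0.4, 2, 0.6, 80], [0, 0, 0, -0.4, 2.5, 0.8, 80], [0, 0, 0, -0.4, 2.8, 0.8, 80], [0, 0, 0, -0.3, 2.6, 0.7, 80], [0, 0, 0, 0, 2.2, 0.6, 80], [0, 0, 0, 0, 1.5, 0.3, 80], [0, 0, 0, 0, 0.7, 0, 80], [0, 0, 0, 0, 0.3, 0, 80], [0, 0, 0, 0, 0, 0, 80]]

```text
time_s: 12.37
tcp_pos: [0.4206, -0.1613, 0.1299]
tcp_rot: [-0.516, 1.564, 2.684]
wrist_force: [0.2, -0.1, -0.3]
width: 0.0702
```

```bash
python3 -c "
from h import *
go(.424,-.163,.14,0.05)
s=sense();im,d=snapshot('wrist');save('w9',im,(180,60,480,400),2.3)
np.savez('/tmp/w9',im=im,d=d,p=s['tcp_pos'],r=s['tcp_rot'])
"
```

```text
t=12.37 tcp=[ 420.6 -161.3  129.9] stand=[-224.6 -275.2] delta cm [-1.01  0.19 -0.32] rotvec [0.0086 0.0055 0.0031] F [ 0.24 -0.11 -0.3 ] M [-0.001  0.005  0.003] w 0.0702
```

View pics/w9.png

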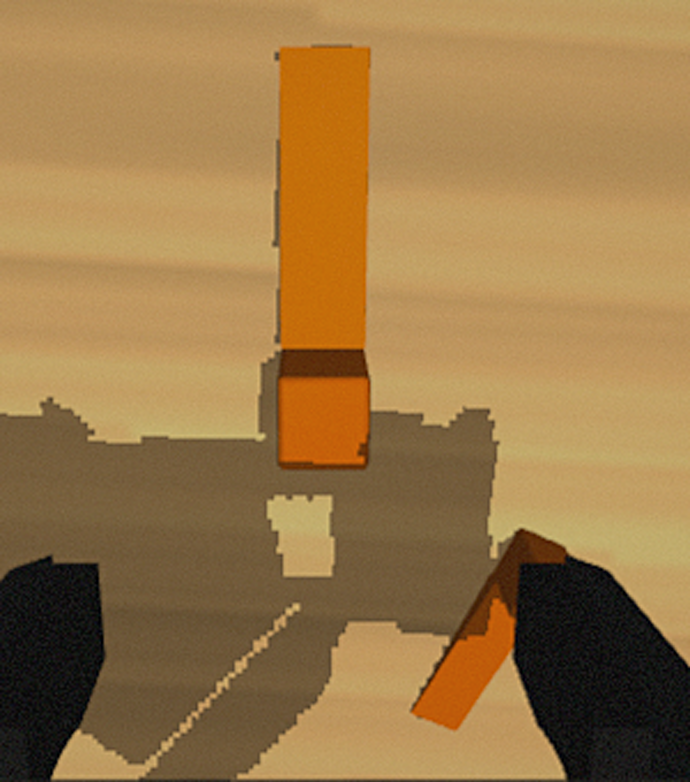

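```bash
python3 -c "
from h import *
Z=np.load('/tmp/w9.npz');s=dict(tcp_pos=Z['p'],tcp_rot=Z['r']);ci=camera_info('wrist')
W={}
for n,(u,v),z in [('tl',(280,47),.002),('tr',(370,47),.002),('sl',(281,349),.010),('sr',(364,349),.010),('bl',(279,377),.044),('br',(369,377),.044),('cl',(278,464),.044),('cr',(368,464),.044)]:
  W[n]=rayplane(ci,180+u/2.3-.3,60+v/2.3-.3,z,s)*1000; print(n,W[n].round(1))
tip=(W['tl']+W['tr'])/2;sh=(W['sl']+W['sr'])/2;b=(W['bl']+W['br']+W['cl']+W['cr'])/4
print(tip,sh,b,np.degrees(np.arctan2(*(tip-sh)[1::-1])),np.degrees(np.arctan2(*(tip-b)[1::-1])),np.hypot(*(tip-b)[:2]))
a=np.degrees(np.arctan2(*(tip-b)[1::-1]));go(b[0]/1e3,b[1]/1e3,.005,np.radians(a))
P=cloud(ci,Z['d'],s);
print('block top z',np.median(P[60+390//2.3.__int__():60+450//2,180+290//2:180+290//2+20,2]) if 0 else np.median(P[232:258,305:335,2]), 'table',np.median(P[130:200,230:280,2]))
"
```

```text
tl [ 515.6 -148.1    2. ]
tr [ 517.  -171.8    2. ]
sl [ 435.8 -152.6   10. ]
sr [ 437.2 -176.    10. ]
bl [ 437.3 -153.    44. ]
br [ 438.6 -175.3   44. ]
cl [ 414.2 -153.9   44. ]
cr [ 415.5 -176.9   44. ]
[ 516.29214458 -159.984748      2.        ] [ 436.51942383 -164.2908837    10.        ] [ 426.41294661 -164.7845977    44.        ] 3.0898304478638945 3.0568824222109803 90.00727073070256
t=12.42 tcp=[ 420.6 -160.8  129.9] stand=[-224.5 -274.7] delta cm [12.48  0.48 -0.63] rotvec [0.0057 0.0057 0.0033] F [-0.9   0.72 -0.39] M [ 0.013 -0.063 -0.02 ] w 0.0703
block top z 0.03956162881471669 table -0.0004184544436617449
```

Request:
arm_command:
  targets:
    - [[0.006, 0.006, 0.003, 1.5, 0.2, -0.2, 80], [0, 0, 0, 2, 0.2, -0.15, 80], [0, 0, 0, 2.2, 0, 0, 80], [0, 0, 0, 2.2, 0, 0, 80], [0, 0, 0, 1.8, 0, 0, 80], [0, 0, 0, 1.2, 0, 0, 80], [0, 0, 0, 0.5, 0, 0, 80], [0, 0, 0, 0.2, 0, 0, 80], [0, 0, 0, 0, 0, 0, 80], [0, 0, 0, 0, 0, 0, 80]]

```text
time_s: 13.25
tcp_pos: [0.4265, -0.1567, 0.0099]
tcp_rot: [-3.098, 1.569, 0.108]
wrist_force: [-0.5, -0.5, -0.2]
width: 0.0706
```

```bash
python3 -c "
from h import *
go(.4238,-.1649,.006,np.radians(3.07))
s=sense();im,d=snapshot('wrist');save('w10',im)
"
```

```text
t=13.25 tcp=[ 426.5 -156.7    9.9] stand=[-218.4 -271. ] delta cm [0.39 0.8  0.32] rotvec [ 0.0111 -0.0023  0.0001] F [-0.48 -0.47 -0.2 ] M [ 0.008  0.054 -0.002] w 0.0706
```

View pics/w10.png

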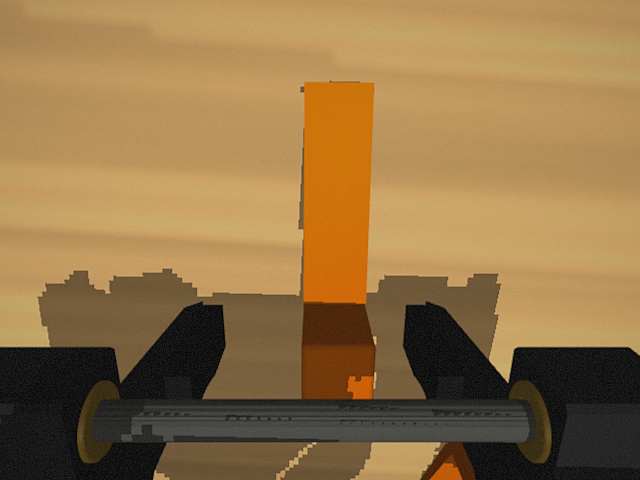

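Request:
arm_command:
  targets:
    - [[0.011, -0.002, 0, 0.2, 0.4, 0.15, 80], [0, 0, 0, 0.1, 0.3, 0.15, 80], [0, 0, 0, 0.05, 0.1, 0.02, 80], [0, 0, 0, 0, 0, 0, 80], [0, 0, 0, 0, 0, 0, 80], [0, 0, 0, 0, 0, 0, 80], [0, 0, 0, 0, 0, 0, 80], [0, 0, 0, 0, 0, 0, 80], [0, 0, 0, 0, 0, 0, 80], [0, 0, 0, 0, 0, 0, 80]]

```text
time_s: 14.13
tcp_pos: [0.4245, -0.1668, 0.0084]
tcp_rot: [2.485, 1.565, -0.605]
wrist_force: [0.5, -0.3, 0.4]
width: 0.0706
```

```bash
python3 -c "
from h import *
go(.4238,-.1649,.005,np.radians(3.07))
"
```

```text
t=14.13 tcp=[ 424.5 -166.8    8.4] stand=[-221. -281.] delta cm [ 0.34 -0.2   0.06] rotvec [-0.0017 -0.0043 -0.0033] F [ 0.51 -0.32  0.36] M [-0.003  0.026 -0.007] w 0.0706
```

Request:
arm_command:
  targets:
    - [[-0.002, -0.004, -0.003, 0.25, -0.15, 0.03, 60], [0, 0, 0, 0.05, 0, 0, 40], [0, 0, 0, 0, 0, 0, 0], [0, 0, 0, 0, 0, 0, 0], [0, 0, 0, 0, 0, 0, 0], [0, 0, 0, 0, 0, 0, 0], [0, 0, 0, 0, 0, 0, 0], [0, 0, 0, 0, 0, 0, 0], [0, 0, 0, 0, 0, 0, 0], [0, 0, 0, 0, 0, 0, 0]]

```text
time_s: 14.97
tcp_pos: [0.4241, -0.1649, 0.005]
tcp_rot: [-0.568, 1.57, 2.628]
wrist_force: [0.4, -0.2, -0.2]
width: 0.0236
```

Request:
arm_command:
  targets:
    - [[0, 0, 0, 0, 0, 0, 0], [0, 0, 0, 0, 0, 0, 0], [0, 0, 0, -0.4, 0, 0, 0], [0, 0, 0, -0.9, 0, 0, 0], [0, 0, 0, -1.2, 0, 0, 0], [0, 0, 0, -1.2, 0, 0, 0], [0, 0, 0, -1, 0, 0, 0], [0, 0, 0, -0.4, 0, 0, 0], [0, 0, 0, 0, 0, 0, 0], [0, 0, 0, 0, 0, 0, 0]]

```text
time_s: 15.8
tcp_pos: [0.4236, -0.1646, 0.059]
tcp_rot: [-0.63, 1.569, 2.566]
wrist_force: [-0.6, 0.0, -0.0]
width: 0.0242
```

```bash
python3 -c "
from h import *
t=st2w(-.090-.040-.093,-.110)
go(t[0],t[1],.06,YS)
s=sense();im,d=snapshot('wrist');save('w11',im)
"
```

```text
t=15.80 tcp=[ 423.6 -164.6   59. ] stand=[-221.8 -278.7] delta cm [ -0.08 -16.87   0.14] rotvec [-0.0013  0.0015  0.0011] F [-0.6   0.02 -0.01] M [ 0.025 -0.021  0.044] w 0.0242
```

View pics/w11.png

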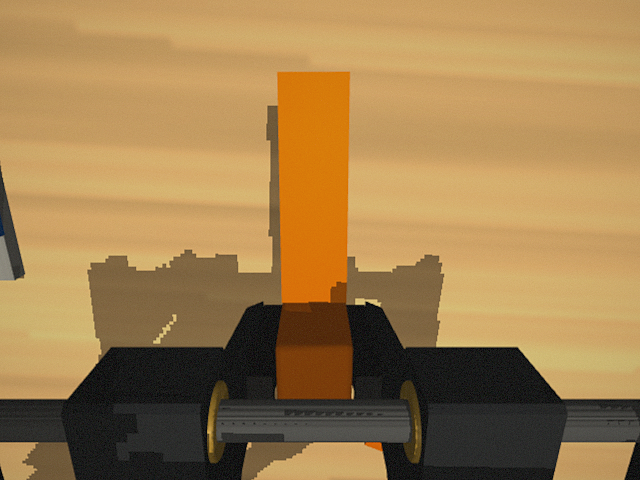

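Request:
arm_command:
  targets:
    - [[0, 0, 0, 0, -1, 0, 0], [0, 0, 0, 0, -2, 0, 0], [0, 0, 0, 0, -2.6, 0, 0], [0, 0, 0, 0, -2.8, 0, 0], [0, 0, 0, 0, -2.6, 0, 0], [0, 0, 0, 0, -2.2, 0, 0], [0, 0, 0, 0, -1.6, 0, 0], [0, 0, 0, 0, -0.8, 0, 0], [0, 0, 0, 0, -0.3, 0, 0], [0, 0, 0, 0, 0, 0, 0]]

```text
time_s: 16.68
tcp_pos: [0.4104, 0.0052, 0.0548]
tcp_rot: [-0.47, 1.559, 2.723]
wrist_force: [-0.2, -1.0, -0.1]
width: 0.0238
```

```bash
python3 -c "
from h import *
t=st2w(-.223,-.110)
go(t[0],t[1],.022,YS)
"
```

```text
t=16.68 tcp=[410.4   5.2  54.8] stand=[-225.5 -108.4] delta cm [ 3.27  0.18 -0.28] rotvec [-0.0034  0.0108  0.0055] F [-0.18 -1.   -0.13] M [-0.036  0.051  0.04 ] w 0.0238
```

Request:
arm_command:
  targets:
    - [[-0.003, 0.01, 0.005, 0.4, 0.08, -0.1, 0], [0, 0, 0, 0.6, 0.08, -0.1, 0], [0, 0, 0, 0.6, 0, 0, 0], [0, 0, 0, 0.6, 0, 0, 0], [0, 0, 0, 0.4, 0, 0, 0], [0, 0, 0, 0.2, 0, 0, 0], [0, 0, 0, 0, 0, 0, 0], [0, 0, 0, 0, 0, 0, 0], [0, 0, 0, 0, 0, 0, 0], [0, 0, 0, 0, 0, 0, 0]]

```text
time_s: 17.52
tcp_pos: [0.4133, 0.0005, 0.0234]
tcp_rot: [-0.297, 1.569, 2.895]
wrist_force: [-0.2, 0.3, -0.1]
width: 0.0235
```

```bash
python3 -c "
from h import *
t=st2w(-.223,-.110)
go(t[0],t[1],.019,YS)
s=sense();im,d=snapshot('wrist');save('w12',im,(180,40,480,400),2.2)
im,d=snapshot('scene');save('s12',im,(270,180,400,290),6)
"
```

```text
t=17.52 tcp=[413.3   0.5  23.4] stand=[-222.9 -113.3] delta cm [ 0.44 -0.33  0.01] rotvec [-0.005   0.002   0.0006] F [-0.16  0.25 -0.11] M [ 0.055 -0.024  0.03 ] w 0.0235
```

View pics/w12.png

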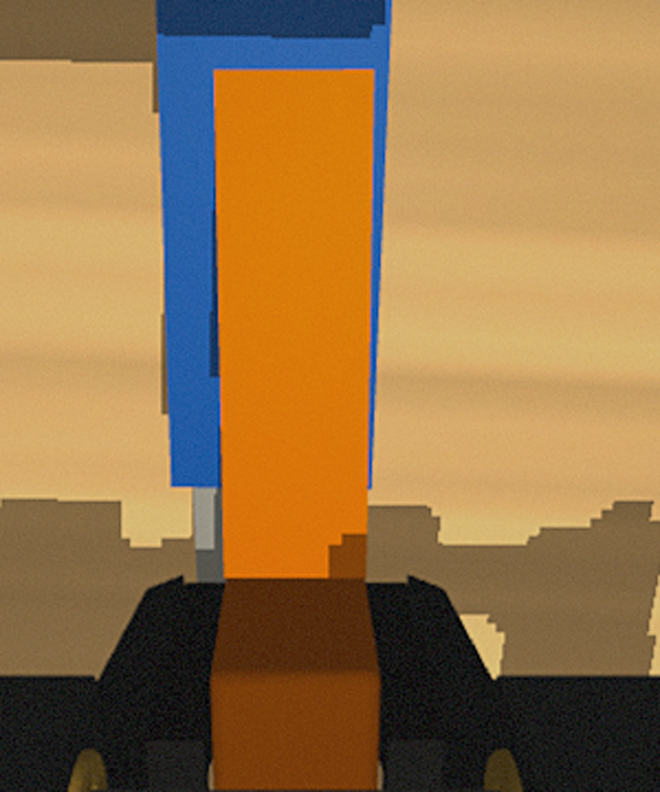

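View pics/s12.png

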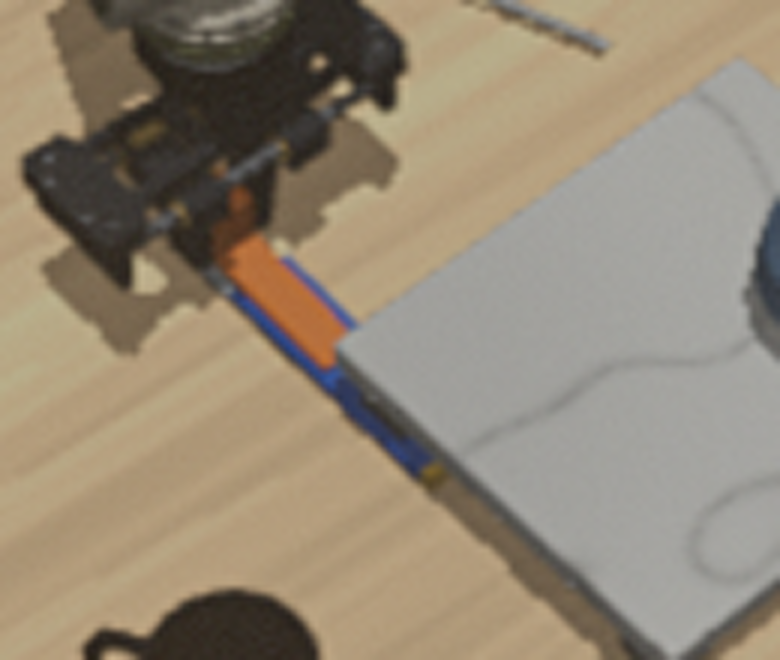

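Request:
arm_command:
  targets:
    - [[-0.005, 0.002, 0, 0.1, -0.15, 0, 0], [0, 0, 0, 0.1, -0.1, -0.2, 0], [0, 0, 0, 0.05, -0.05, -0.6, 0], [0, 0, 0, 0, 0, -0.8, 0], [0, 0, 0, 0, 0, -0.8, 0], [0, 0, 0, 0, 0, -0.6, 0], [0, 0, 0, 0, 0, -0.3, 0], [0, 0, 0, 0, 0, 0, 0], [0, 0, 0, 0, 0, 0, 0], [0, 0, 0, 0, 0, 0, 0]]

```text
time_s: 18.45
tcp_pos: [0.4508, 0.0062, 0.021]
tcp_rot: [3.128, 1.569, 0.043]
wrist_force: [-0.0, 0.0, -0.0]
width: 0.0235
```

```bash
python3 -c "
from h import *
t=st2w(-.18,-.110)
go(t[0],t[1],.019,YS)
"
```

```text
t=18.45 tcp=[450.8   6.2  21. ] stand=[-185.1 -109.7] delta cm [ 0.21  0.03 -0.51] rotvec [ 0.0015 -0.0023 -0.    ] F [-0.04  0.05 -0.01] M [ 0.046  0.054 -0.039] w 0.0235
```

Request:
arm_command:
  targets:
    - [[0, 0, 0, 0.06, 0.01, 0, 0], [0, 0, 0, 0.06, 0.01, 0, 0], [0, 0, 0, 0.05, 0, 0, 0], [0, 0, 0, 0.04, 0, 0, 0], [0, 0, 0, 0, 0, 0, 0], [0, 0, 0, 0, 0, 0, 0], [0, 0, 0, 0, 0, 0, 0], [0, 0, 0, 0, 0, 0, 0], [0, 0, 0, 0, 0, 0, 0], [0, 0, 0, 0, 0, 0, 0]]

```text
time_s: 19.28
tcp_pos: [0.4499, 0.0059, 0.0193]
tcp_rot: [-3.071, 1.569, 0.127]
wrist_force: [-0.1, 0.1, 0.6]
width: 0.0235
```

```bash
python3 -c "
from h import *
t=st2w(-.18,-.110)
go(t[0],t[1],.019,YS)
"
```

```text
t=19.28 tcp=[449.9   5.9  19.3] stand=[-186.  -109.9] delta cm [ 0.04  0.01 -0.6 ] rotvec [ 0.0008 -0.0021  0.0001] F [-0.09  0.05  0.62] M [ 0.047  0.038 -0.029] w 0.0235
```

Request:
arm_command:
  targets:
    - [[0, 0, 0, -0.02, 0, -0.2, 0], [0, 0, 0, 0, 0, -0.4, 0], [0, 0, 0, 0, 0, -0.4, 0], [0, 0, 0, 0, 0, -0.4, 0], [0, 0, 0, 0, 0, -0.3, 0], [0, 0, 0, 0, 0, -0.15, 0], [0, 0, 0, 0, 0, -0.05, 0], [0, 0, 0, 0, 0, 0, 0], [0, 0, 0, 0, 0, 0, 0], [0, 0, 0, 0, 0, 0, 0]]

```text
time_s: 20.12
tcp_pos: [0.4714, 0.0071, 0.0194]
tcp_rot: [-3.121, 1.569, 0.077]
wrist_force: [-0.0, 0.0, -0.3]
width: 0.0239
```

```bash
python3 -c "
from h import *
t=st2w(-.158,-.110)
go(t[0],t[1],.019,YS)
"
```

```text
t=20.12 tcp=[471.4   7.1  19.4] stand=[-164.5 -109.9] delta cm [ 0.04  0.01 -0.65] rotvec [ 0.001  -0.0022  0.    ] F [-0.02  0.02 -0.26] M [0.01  0.017 0.018] w 0.0239
```

Request:
arm_command:
  targets:
    - [[0, 0, 0, 0, 0, 0, 45], [0, 0, 0, 0, 0, 0, 45], [0, 0, 0, 0, 0, 0, 45], [0, 0, 0, -0.3, 0, 0, 45], [0, 0, 0, -0.8, 0, 0, 45], [0, 0, 0, -1.2, 0, 0, 45], [0, 0, 0, -1.2, 0, 0, 45], [0, 0, 0, -1.1, 0, 0, 45], [0, 0, 0, -0.7, 0, 0, 45], [0, 0, 0, 0, 0, 0, 45]]

```text
time_s: 20.95
tcp_pos: [0.4706, 0.0071, 0.0774]
tcp_rot: [-2.997, 1.569, 0.201]
wrist_force: [-0.1, 0.5, -0.7]
width: 0.0401
```

Request:
arm_command:
  targets:
    - [[0, 0, 0, 0, 0, 0.6, 0], [0, 0, 0, 0, 0, 1, 0], [0, 0, 0, 0, 0, 1, 0], [0, 0, 0, 0, 0, 0.8, 0], [0, 0, 0, 0, 0, 0.4, 0], [0, 0, 0, 0, 0, 0, 0], [0, 0, 0, 0, 0, 0, 0], [0, 0, 0, 0, 0, 0, 0], [0, 0, 0, 0, 0, 0, 0], [0, 0, 0, 0, 0, 0, 0]]

```text
time_s: 21.78
tcp_pos: [0.4292, 0.005, 0.076]
tcp_rot: [-1.593, 1.57, 1.605]
wrist_force: [0.0, -0.3, 0.1]
width: 0.0
```

```bash
python3 -c "
from h import *
t=st2w(-.193,-.110)
go(t[0],t[1],.021,YS)
s=sense();im,d=snapshot('wrist');save('w13',im)
"
```

```text
t=21.78 tcp=[429.2   5.   76. ] stand=[-206.7 -109.6] delta cm [ 5.5   0.04 -1.37] rotvec [ 0.0008 -0.      0.0009] F [ 0.01 -0.26  0.07] M [-0.015 -0.061 -0.014] w 0.0000
```

View pics/w13.png

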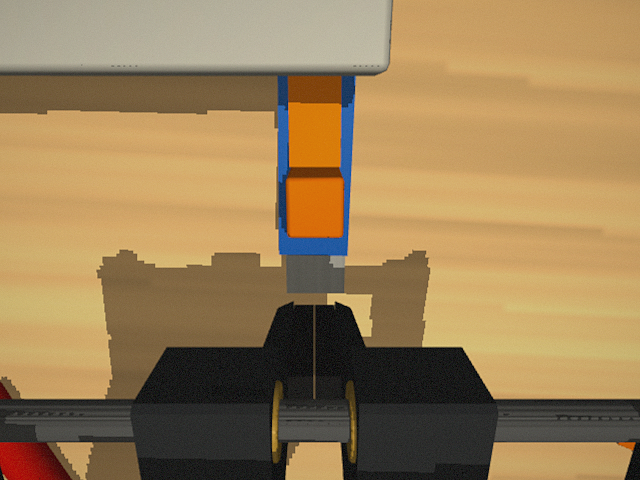

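Request:
arm_command:
  targets:
    - [[0, 0, 0, 0.5, 0, 0, 0], [0, 0, 0, 0.9, 0, 0, 0], [0, 0, 0, 1.2, 0, 0, 0], [0, 0, 0, 1.2, 0, 0, 0], [0, 0, 0, 0.9, 0, 0, 0], [0, 0, 0, 0.4, 0, -0.1, 0], [0, 0, 0, 0, 0, -0.4, 0], [0, 0, 0, 0, 0, -0.4, 0], [0, 0, 0, 0, 0, -0.2, 0], [0, 0, 0, 0, 0, 0, 0]]

```text
time_s: 22.67
tcp_pos: [0.4434, 0.0055, 0.0221]
tcp_rot: [3.105, 1.568, 0.02]
wrist_force: [0.1, 0.2, -0.2]
width: 0.0001
```

```bash
python3 -c "
from h import *
t=st2w(-.187,-.110)
go(t[0],t[1],.021,YS)
"
```

```text
t=22.67 tcp=[443.4   5.5  22.1] stand=[-192.5 -109.9] delta cm [ 0.11  0.01 -0.55] rotvec [ 0.0012 -0.0031 -0.0001] F [ 0.06  0.2  -0.21] M [0.015 0.007 0.037] w 0.0001
```

Request:
arm_command:
  targets:
    - [[0, 0, 0, 0, 0, -0.12, 0], [0, 0, 0, 0, 0, -0.12, 0], [0, 0, 0, 0, 0, -0.12, 0], [0, 0, 0, 0, 0, -0.12, 0], [0, 0, 0, 0, 0, -0.12, 0], [0, 0, 0, 0, 0, -0.12, 0], [0, 0, 0, 0, 0, -0.1, 0], [0, 0, 0, 0, 0, 0, 0], [0, 0, 0, 0, 0, 0, 0], [0, 0, 0, 0, 0, 0, 0]]

```text
time_s: 23.5
tcp_pos: [0.452, 0.0061, 0.0232]
tcp_rot: [2.991, 1.568, -0.093]
wrist_force: [-1.4, -0.5, 1.0]
width: 0.0006
```

```bash
python3 -c "
from h import *
t=st2w(-.180,-.110)
go(t[0],t[1],.021,YS)
"
```

```text
t=23.50 tcp=[452.    6.1  23.2] stand=[-183.9 -109.8] delta cm [ 0.22  0.02 -0.39] rotvec [ 0.0017 -0.0032 -0.0005] F [-1.38 -0.47  0.99] M [-0.02   0.156  0.014] w 0.0006
```

Request:
arm_command:
  targets:
    - [[0, 0, 0, 0.03, 0, -0.08, 0], [0, 0, 0, 0.03, 0, -0.08, 0], [0, 0, 0, 0.02, 0, -0.08, 0], [0, 0, 0, 0, 0, -0.08, 0], [0, 0, 0, 0, 0, -0.06, 0], [0, 0, 0, 0, 0, 0, 0], [0, 0, 0, 0, 0, 0, 0], [0, 0, 0, 0, 0, 0, 0], [0, 0, 0, 0, 0, 0, 0], [0, 0, 0, 0, 0, 0, 0]]

```text
time_s: 24.33
tcp_pos: [0.4519, 0.0066, 0.0222]
tcp_rot: [-0.103, 1.565, 3.096]
wrist_force: [-1.6, -0.4, 1.5]
width: 0.0004
```

```bash
python3 -c "
from h import *
t=st2w(-.180,-.110)
go(t[0],t[1],.021,YS)
im,d=snapshot('wrist');save('w14',im)
go(t[0],t[1],.021,YS)
"
```

```text
t=24.33 tcp=[451.9   6.6  22.2] stand=[-184.  -109.4] delta cm [ 0.12  0.06 -0.4 ] rotvec [0.0021 0.006  0.0006] F [-1.58 -0.41  1.47] M [-0.128  0.34  -0.02 ] w 0.0004
t=24.38 tcp=[451.9   6.6  22.2] stand=[-184.  -109.4] delta cm [ 0.12  0.06 -0.4 ] rotvec [0.0021 0.006  0.0007] F [-2.26 -0.26  2.05] M [-0.091  0.335 -0.068] w 0.0002
```

View pics/w14.png

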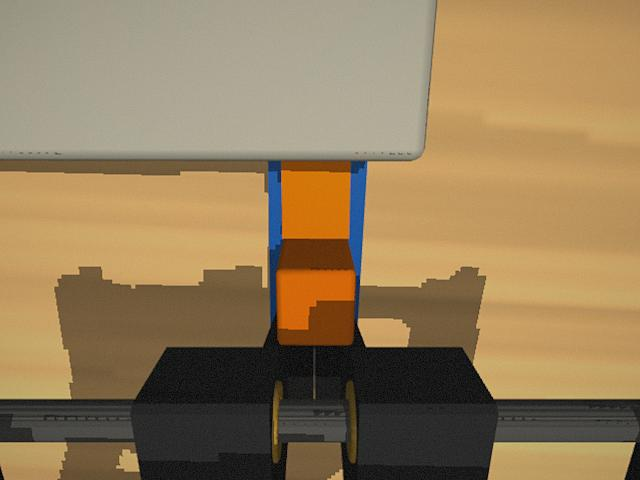

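Request:
arm_command:
  targets:
    - [[0, 0, 0, 0, 0, -0.05, 0], [0, 0, 0, 0, 0, -0.05, 0], [0, 0, 0, 0, 0, -0.05, 0], [0, 0, 0, 0, 0, -0.05, 0], [0, 0, 0, 0, 0, -0.05, 0], [0, 0, 0, 0, 0, -0.05, 0], [0, 0, 0, 0, 0, -0.05, 0], [0, 0, 0, 0, 0, -0.05, 0], [0, 0, 0, 0, 0, -0.05, 0], [0, 0, 0, 0, 0, -0.05, 0]]

```text
time_s: 25.22
tcp_pos: [0.4516, 0.0067, 0.0222]
tcp_rot: [-0.065, 1.552, 3.136]
wrist_force: [-4.8, -2.6, 5.0]
width: 0.0003
```

```bash
python3 -c "
from h import *
t=st2w(-.180,-.110)
go(t[0],t[1],.021,YS)
im,d=snapshot('wrist');save('w14',im)
go(t[0],t[1],.021,YS)
"
```

```text
t=25.22 tcp=[451.6   6.7  22.2] stand=[-184.3 -109.2] delta cm [ 0.11  0.08 -0.43] rotvec [0.0033 0.0189 0.0012] F [-4.8  -2.58  4.99] M [-0.311  0.702 -0.062] w 0.0003
t=25.27 tcp=[451.6   6.7  22.2] stand=[-184.2 -109.3] delta cm [ 0.11  0.08 -0.43] rotvec [0.0033 0.0189 0.0012] F [-5.02 -2.47  4.09] M [-0.286  0.738 -0.059] w 0.0009
```

```bash
python3 -c "
from h import *
go(0.45,0,.021,YS)
s=sense();im,d=snapshot('wrist');save('w15',im,(240,140,400,420),2.1)
im,d=snapshot('scene');save('s15',im,(270,170,400,270),6)
im,d=snapshot('top');save('t15',im,(270,200,350,290),6)
go(0.45,0,.021,YS)
"
```

```text
t=25.27 tcp=[451.6   6.7  22.2] stand=[-184.2 -109.3] delta cm [0.12 0.65 0.2 ] rotvec [0.0033 0.0189 0.0012] F [-5.02 -2.47  4.09] M [-0.286  0.738 -0.059] w 0.0009
t=25.42 tcp=[451.6   6.6  22.2] stand=[-184.2 -109.3] delta cm [0.12 0.65 0.2 ] rotvec [0.0033 0.0187 0.0011] F [-5.44 -2.57  4.28] M [-0.31   0.692 -0.042] w 0.0003
```

View pics/w15.png

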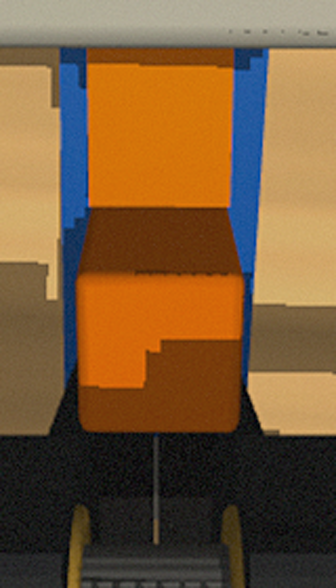

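View pics/s15.png

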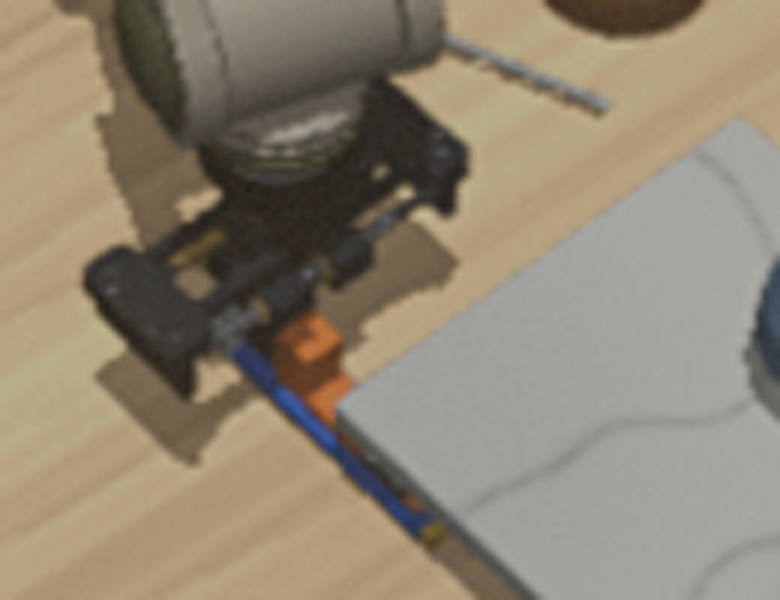

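Request:
arm_command:
  targets:
    - [[0, 0, 0, 0, 0, 0.15, 0], [0.003, 0.009, 0, 0, 0, 0.2, 0], [0, 0.009, 0.001, 0, 0.05, 0.1, 0], [0, 0, 0, 0, 0, 0, 0], [0, 0, 0, 0, 0, 0, 0], [0, 0, 0, 0, 0, 0, 0], [0, 0, 0, 0, 0, 0, 0], [0, 0, 0, 0, 0, 0, 0], [0, 0, 0, 0, 0, 0, 0], [0, 0, 0, 0, 0, 0, 0]]

```text
time_s: 26.25
tcp_pos: [0.4489, 0.0057, 0.0224]
tcp_rot: [3.039, 1.565, -0.047]
wrist_force: [-0.5, -0.1, 0.5]
width: 0.0003
```

```bash
python3 -c "
from h import *
t=st2w(-.184,-.110)
go(t[0],t[1],.022,YS)
s=sense();im,d=snapshot('wrist');save('w16',im)
ci=camera_info('wrist')
hsv=cv2.cvtColor(im,cv2.COLOR_RGB2HSV)
for u,v,z in [(0,0,0)]: pass
"
```

```text
t=26.25 tcp=[448.9   5.7  22.4] stand=[-187.  -110.1] delta cm [ 0.04 -0.01 -0.3 ] rotvec [-0.0005 -0.0062 -0.0006] F [-0.5  -0.13  0.49] M [-0.002  0.021  0.036] w 0.0003
```

View pics/w16.png

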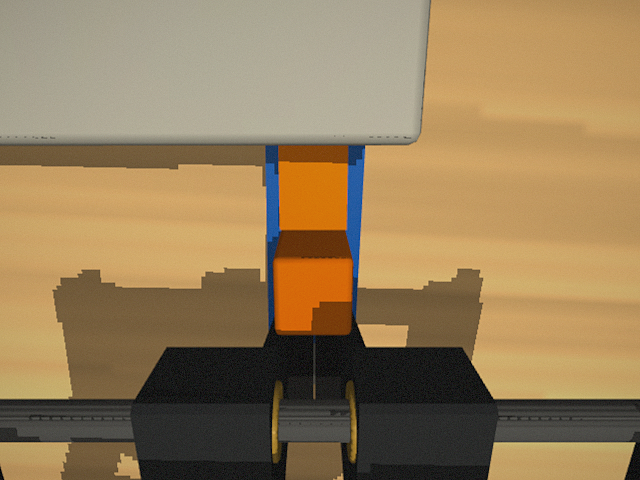

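Request:
arm_command:
  targets:
    - [[0, -0.004, 0, 0, 0, -0.12, 0], [0, 0, 0, 0, 0, -0.12, 0], [0, 0.001, 0, 0, 0, -0.08, 0], [0, 0.001, 0, -0.01, 0, -0.08, 0], [0, 0.001, 0, -0.01, 0, -0.08, 0], [0, 0.001, 0, -0.01, 0, -0.08, 0], [0, 0.001, 0, -0.01, 0, -0.08, 0], [0, 0.001, 0, -0.01, 0, -0.08, 0], [0, 0.001, 0, -0.01, 0, -0.08, 0], [0, 0.001, 0, -0.01, 0, -0.08, 0]]

```text
time_s: 27.13
tcp_pos: [0.4522, 0.0062, 0.0224]
tcp_rot: [-0.129, 1.566, 3.07]
wrist_force: [-4.8, -2.1, 2.6]
width: 0.0003
```

```bash
python3 -c "
from h import *
t=st2w(-.184,-.110)
go(t[0],t[1],.022,YS)
"
```

```text
t=27.13 tcp=[452.2   6.2  22.4] stand=[-183.7 -109.7] delta cm [0.04 0.03 0.03] rotvec [0.0008 0.0048 0.0006] F [-4.78 -2.09  2.63] M [-0.341  0.671 -0.058] w 0.0003
```

Request:
arm_command:
  targets:
    - [[0, 0.002, 0, -0.01, 0.02, -0.08, 0], [0, 0.002, 0, -0.01, 0.02, -0.08, 0], [0, 0.002, 0, -0.01, 0.02, -0.08, 0], [0, 0.002, 0, -0.01, 0.02, -0.08, 0], [0, 0.001, 0, -0.01, 0, -0.08, 0], [0, 0, 0, 0, 0, 0, 0], [0, 0, 0, 0, 0, 0, 0], [0, 0, 0, 0, 0, 0, 0], [0, 0, 0, 0, 0, 0, 0], [0, 0, 0, 0, 0, 0, 0]]

```text
time_s: 27.97
tcp_pos: [0.4522, 0.0063, 0.0224]
tcp_rot: [-0.517, 1.565, 2.682]
wrist_force: [-2.5, -1.1, 1.9]
width: 0.0005
```

```bash
python3 -c "
from h import *
t=st2w(-.184,-.110)
go(t[0],t[1],.022,YS)
"
```

```text
t=27.97 tcp=[452.2   6.3  22.4] stand=[-183.7 -109.6] delta cm [0.04 0.04 0.03] rotvec [0.0011 0.0049 0.0028] F [-2.54 -1.09  1.88] M [-0.15   0.426 -0.042] w 0.0005
```

Request:
arm_command:
  targets:
    - [[0, 0.001, 0, -0.01, 0.01, -0.08, 0], [0, 0.001, 0, -0.01, 0.01, -0.08, 0], [0, 0.001, 0, -0.01, 0.01, -0.1, 0], [0, 0.001, 0, -0.01, 0.01, -0.1, 0], [0, 0.001, 0, -0.01, 0.01, -0.1, 0], [0, 0.001, 0, -0.01, 0.01, -0.12, 0], [0, 0.001, 0, -0.01, 0.01, -0.12, 0], [0, 0.001, 0, -0.01, 0.01, -0.12, 0], [0, 0.001, 0, -0.01, 0.01, -0.12, 0], [0, 0.001, 0, -0.01, 0.01, -0.12, 0]]

```text
time_s: 28.8
tcp_pos: [0.452, 0.0065, 0.0225]
tcp_rot: [-0.275, 1.549, 2.925]
wrist_force: [-8.4, -3.3, 4.8]
width: 0.0004
```

```bash
python3 -c "
from h import *
t=st2w(-.184,-.110)
go(t[0],t[1],.022,YS)
"
```

```text
t=28.80 tcp=[452.    6.5  22.5] stand=[-183.9 -109.5] delta cm [0.05 0.05 0.01] rotvec [0.0033 0.0209 0.0059] F [-8.41 -3.29  4.81] M [-0.408  1.079 -0.06 ] w 0.0004
```

```bash
python3 -c "
from h import *
ci=camera_info('wrist')
def mk(p,rx): 
    c,sn=np.cos(YS),np.sin(YS);T=np.array([[0,sn,-c],[0,-c,-sn],[-1,0,0]])
    R=T@Ro.from_rotvec(-np.array(rx)).as_matrix()
    return dict(tcp_pos=np.array(p),tcp_rot=Ro.from_matrix(R).as_euler('xyz'))
a=mk([.4292,.005,.076],[.0008,0,.0009]);b=mk([.4489,.0057,.0224],[-.0005,-.0062,-.0006])
for s,L in ((a,[(287,178,.054),(343,178,.054),(287,236,.054),(343,236,.054),(289,168,.024),(316,75,.06)]),(b,[(274,258,.054),(352,258,.054),(274,334,.054),(352,334,.054),(279,231,.024),(316,144,.06)])):
  for u,v,z in L: print((w2st(*rayplane(ci,u,v,z,s)[:2])*1000).round(1))
  print()
s=sense();im,d=snapshot('wrist');save('w17',im)
P=cloud(ci,d,s);
for v in range(180,345,8):
  q=P[v,300:328].mean(0); print(v,(w2st(*q[:2])*1000).round(1),(q[2]*1000).round(1))
"
```

```text
[-152.4  -99.1]
[-152.4 -121.5]
[-176.7  -98.7]
[-176.7 -122.1]
[-152.7  -98.3]
[-114.5 -110.6]

[-147.3  -98.7]
[-147.3 -121.3]
[-172.2  -98. ]
[-172.2 -122. ]
[-147.9  -97.8]
[-114.6 -110.8]

180 [-126.5 -109.4] 22.1
188 [-129.2 -109.4] 22.3
196 [-132.  -109.4] 22.5
204 [-134.8 -109.4] 22.8
212 [-136.3 -109.4] 27.9
220 [-140.5 -109.5] 23.4
228 [-143.4 -109.5] 23.7
236 [-146.3 -109.5] 23.8
244 [-147.1 -109.5] 30.3
252 [-147.1 -109.6] 38.1
260 [-147.1 -109.6] 45.1
268 [-147.  -109.6] 51.7
276 [-148.7 -109.7] 53.7
284 [-151.2 -109.7] 53.9
292 [-153.7 -109.7] 54.0
300 [-154.3 -109.6] 58.0
308 [-159.  -109.7] 54.0
316 [-161.6 -109.7] 54.2
324 [-164.6 -109.7] 53.8
332 [-167.4 -109.7] 53.9
340 [-170.1 -109.7] 54.1
```

View pics/w17.png

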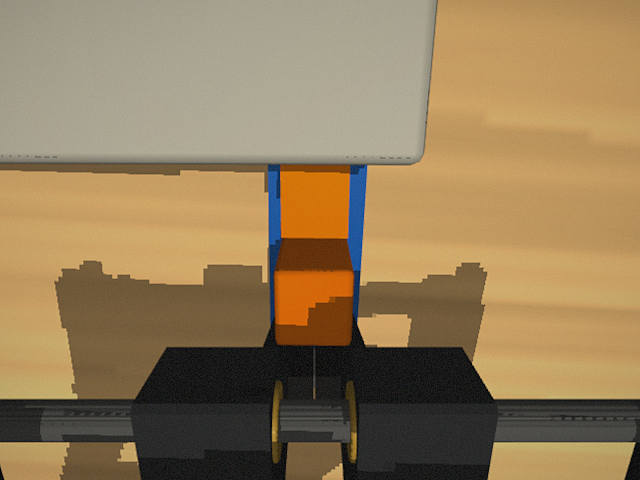

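Request:
arm_command:
  targets:
    - [[0, 0, 0, 0, 0, 0.15, 0], [0.003, 0.009, 0.003, 0, 0.02, 0.2, 0], [0, 0.009, 0.003, 0, 0.03, 0.1, 0], [0, 0, 0, 0, 0, 0, 0], [0, 0, 0, 0, 0, 0, 0], [0, 0, 0, 0, 0, -0.1, 0], [0, 0, 0, -0.02, 0.01, -0.12, 0], [0, 0, 0, -0.02, 0.01, -0.08, 0], [0, 0.001, 0, -0.03, 0.01, -0.08, 0], [0, 0.001, 0, -0.03, 0.01, -0.08, 0]]

```text
time_s: 29.68
tcp_pos: [0.4526, 0.0056, 0.0234]
tcp_rot: [2.779, 1.569, -0.307]
wrist_force: [-4.9, -1.8, 0.2]
width: 0.0006
```

Request:
arm_command:
  targets:
    - [[0, 0.001, 0, -0.03, 0.01, -0.08, 0], [0, 0.001, 0, -0.03, 0.01, -0.08, 0], [0, 0.001, 0, -0.03, 0.01, -0.08, 0], [0, 0.001, 0, -0.03, 0.01, -0.08, 0], [0, 0.001, 0, -0.03, 0.01, -0.1, 0], [0, 0.001, 0, -0.03, 0.01, -0.1, 0], [0, 0.001, 0, -0.03, 0.01, -0.1, 0], [0, 0.001, 0, -0.03, 0.01, -0.1, 0], [0, 0.001, 0, -0.03, 0.01, -0.1, 0], [0, 0.001, 0, -0.03, 0.01, -0.1, 0]]

```text
time_s: 30.52
tcp_pos: [0.4524, 0.0061, 0.0237]
tcp_rot: [-0.322, 1.557, 2.876]
wrist_force: [-6.8, -1.9, 0.1]
width: 0.0001
```

```bash
python3 -c "
from h import *
t=st2w(-.184,-.110)
go(t[0],t[1],.022,YS)
"
```

```text
t=30.52 tcp=[452.4   6.1  23.7] stand=[-183.5 -109.8] delta cm [0.17 0.02 0.05] rotvec [0.0008 0.0128 0.0043] F [-6.76 -1.94  0.09] M [-0.226  0.901 -0.037] w 0.0001
```

Request:
arm_command:
  targets:
    - [[0, 0.001, 0, -0.02, 0.01, -0.1, 0], [0, 0.001, 0, -0.02, 0.01, -0.1, 0], [0, 0.001, 0, -0.02, 0.01, -0.1, 0], [0, 0.001, 0, -0.02, 0.01, -0.11, 0], [0, 0.001, 0, -0.02, 0.01, -0.11, 0], [0, 0.001, 0, -0.02, 0.01, -0.11, 0], [0, 0.001, 0, -0.02, 0.01, -0.11, 0], [0, 0.001, 0, -0.02, 0.01, -0.11, 0], [0, 0.001, 0, -0.02, 0.01, -0.11, 0], [0, 0.001, 0, -0.02, 0.01, -0.11, 0]]

```text
time_s: 31.35
tcp_pos: [0.4523, 0.0066, 0.0238]
tcp_rot: [-0.285, 1.54, 2.915]
wrist_force: [-8.2, -1.9, 1.7]
width: 0.0001
```

```bash
python3 -c "
from h import *
t=st2w(-.184,-.110)
go(t[0],t[1],.022,YS)
"
```

```text
t=31.35 tcp=[452.3   6.6  23.8] stand=[-183.6 -109.4] delta cm [0.18 0.07 0.03] rotvec [0.002  0.0296 0.0086] F [-8.16 -1.86  1.73] M [-0.365  1.049 -0.031] w 0.0001
```

Request:
arm_command:
  targets:
    - [[0, 0, 0, 0, 0, 0.15, 0], [0, 0, 0, 0, 0, 0.3, 0], [0.002, 0.015, 0.004, 0, 0, 0.5, 0], [0, 0.014, 0.004, 0, 0, 0.6, 0], [0, 0, 0, -0.5, 0, 0.4, 0], [0, 0, 0, -1.5, 0, 0, 0], [0, 0, 0, -2, 0, 0, 0], [0, 0, 0, -2.5, 0, 0, 0], [0, 0, 0, -2, 0, 0, 0], [0, 0, 0, -0.8, 0, 0, 0]]

```text
time_s: 32.18
tcp_pos: [0.4343, 0.0049, 0.1226]
tcp_rot: [3.103, 1.562, 0.016]
wrist_force: [-0.5, 0.6, -0.4]
width: 0.0005
```

```bash
python3 -c "
from h import *
t=st2w(-.090,-.110)
go(t[0],t[1],.10,YS)
s=sense();im,d=snapshot('wrist');save('w18',im)
ci=camera_info('wrist')
P=cloud(ci,d,s);np.savez('/tmp/w18',im=im,d=d,p=s['tcp_pos'],r=s['tcp_rot'])
im,d=snapshot('scene');save('s18',im,(270,170,400,270),6)
im,d=snapshot('top');P=cloud(camera_info('top'),d)
m=(P[...,2]>.06)&(P[...,2]<.08);m[:125]=0;m[245:]=0;m[:,:180]=0;m[:,320:]=0
print(rectplane(camera_info('top'),m,.07))
q=P[m];A=np.c_[q[:,:2],np.ones(len(q))];print(np.linalg.lstsq(A,q[:,2],rcond=None)[0])
q=np.load('/tmp/top.npz');P=cloud(camera_info('top'),q['d'])[m];P=P[(P[:,2]>.06)&(P[:,2]<.08)];print(np.linalg.lstsq(np.c_[P[:,:2],np.ones(len(P))],P[:,2],rcond=None)[0])
"
```

```text
t=32.18 tcp=[434.3   4.9 122.6] stand=[-201.6 -110. ] delta cm [  2.35  -0.02 -11.14] rotvec [-0.001  -0.0084 -0.0003] F [-0.49  0.63 -0.37] M [0.021 0.004 0.023] w 0.0005
(array([628.9, 125.9]), array([231.5, 268.7]), 3.25, [[505.79998779296875, 253.39999389648438], [521.0, -14.800000190734863], [752.0999755859375, -1.7000000476837158], [736.9000244140625, 266.5]])
[0.00110705 0.00038554 0.06875724]
[0.00010901 0.00026709 0.06938864]
```

View pics/w18.png

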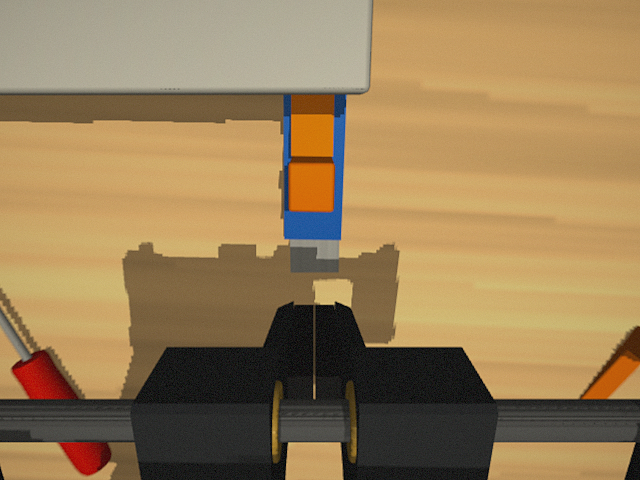

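View pics/s18.png

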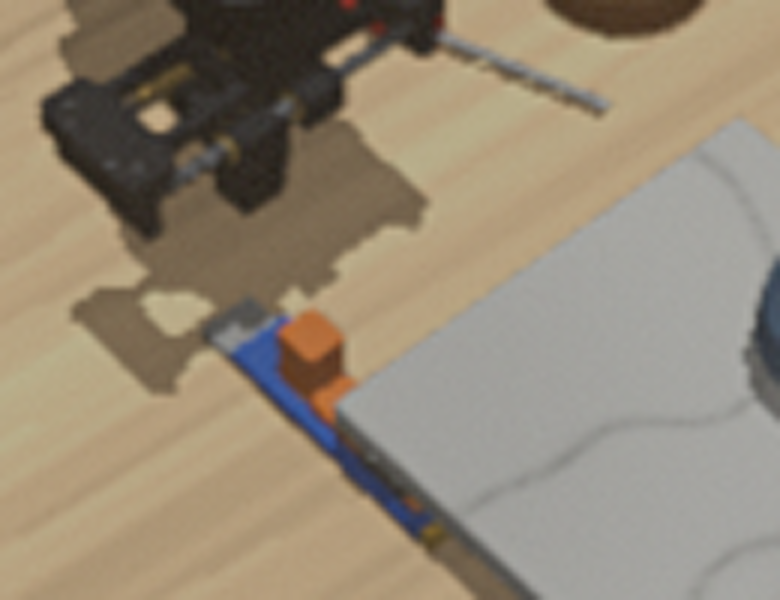

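Request:
arm_command:
  targets:
    - [[0, -0.004, 0, 0, 0, -0.6, 0], [0, -0.004, 0, 0, 0, -1.2, 0], [0, 0, 0, -0.1, 0, -1.7, 0], [0, 0, 0, 0, 0, -1.8, 0], [0, 0, 0, 0, 0, -1.8, 0], [0, 0, 0, 0, 0, -1.6, 0], [0, 0, 0, 0, 0, -1.1, 0], [0, 0, 0, 0, 0, -0.6, 0], [0, 0, 0, 0, 0, -0.2, 0], [0, 0, 0, 0, 0, 0, 0]]

```text
time_s: 33.17
tcp_pos: [0.544, 0.012, 0.1107]
tcp_rot: [-0.259, 1.551, 2.936]
wrist_force: [0.2, 0.7, 1.4]
width: 0.0003
```

```bash
python3 -c "
from h import *
t=st2w(-.090,-.110)
go(t[0],t[1],.071,YS)
"
```

```text
t=33.17 tcp=[544.   12.  110.7] stand=[ -91.7 -109. ] delta cm [ 3.97  0.12 -0.25] rotvec [-0.0023  0.019   0.0051] F [0.15 0.71 1.37] M [ 0.041 -0.015 -0.001] w 0.0003
```

Request:
arm_command:
  targets:
    - [[-0.002, 0.01, 0.003, 0.4, 0.05, -0.1, 0], [0, 0.009, 0.002, 0.6, 0.05, -0.1, 0], [0, 0, 0, 0.7, 0, 0, 0], [0, 0, 0, 0.7, 0, 0, 0], [0, 0, 0, 0.5, 0, 0, 0], [0, 0, 0, 0.2, 0, 0, 0], [0, 0, 0, 0, 0, 0, 0], [0, 0, 0, 0, 0, 0, 0], [0, 0, 0, 0, 0, 0, 0], [0, 0, 0, 0, 0, 0, 0]]

```text
time_s: 34.0
tcp_pos: [0.543, 0.0112, 0.076]
tcp_rot: [-0.149, 1.569, 3.048]
wrist_force: [-0.5, 0.1, -0.3]
width: 0.0007
```

```bash
python3 -c "
from h import *
t=st2w(-.090,-.110)
go(t[0],t[1],.071,YS)
"
```

```text
t=34.00 tcp=[543.   11.2  76. ] stand=[ -92.7 -109.8] delta cm [ 0.5   0.02 -0.27] rotvec [-0.0003  0.0019  0.0003] F [-0.49  0.09 -0.3 ] M [ 0.087 -0.009 -0.008] w 0.0007
```

Request:
arm_command:
  targets:
    - [[0, 0, 0, 0.08, 0, 0, 0], [0, 0, 0, 0.08, 0, 0, 0], [0, 0, 0, 0.08, 0, 0, 0], [0, 0, 0, 0.08, 0, 0, 0], [0, 0, 0, 0.06, 0, 0, 0], [0, 0, 0, 0.05, 0, 0, 0], [0, 0, 0, 0.05, 0, 0, 0], [0, 0, 0, 0.05, 0, 0, 0], [0, 0, 0, 0.05, 0, 0, 0], [0, 0, 0, 0.05, 0, 0, 0]]

```text
time_s: 34.83
tcp_pos: [0.5435, 0.0111, 0.0704]
tcp_rot: [1.937, 1.57, -1.149]
wrist_force: [-3.1, 0.1, 11.2]
width: 0.0006
```

Request:
arm_command:
  targets:
    - [[0, 0, 0, 0.03, 0, 0, 0], [0, 0, 0, 0.03, 0, 0, 0], [0, 0, 0, 0.03, 0, 0, 0], [0, 0, 0, 0.03, 0, 0, 0], [0, 0, 0, 0.03, 0, 0, 0], [0, 0, 0, 0.03, 0, 0, 0], [0, 0, 0, 0.03, 0, 0, 0], [0, 0, 0, 0.03, 0, 0, 0], [0, 0, 0, 0.03, 0, 0, 0], [0, 0, 0, 0.03, 0, 0, 0]]

```text
time_s: 35.67
tcp_pos: [0.5435, 0.0111, 0.0704]
tcp_rot: [2.641, 1.568, -0.445]
wrist_force: [-1.9, -0.2, 4.9]
width: 0.0004
```

```bash
python3 -c "
from h import *
t=st2w(-.090,-.110)
go(t[0],t[1],.071,YS)
"
```

```text
t=35.67 tcp=[543.5  11.1  70.4] stand=[ -92.2 -109.9] delta cm [-0.06  0.01 -0.22] rotvec [ 0.0001 -0.0023 -0.0013] F [-1.93 -0.21  4.91] M [0.032 0.312 0.025] w 0.0004
```

Request:
arm_command:
  targets:
    - [[0, 0, 0, 0.05, 0, 0, 0], [0, 0, 0, 0.06, 0, 0, 0], [0, 0, 0, 0.06, 0, 0, 0], [0, 0, 0, 0.06, 0, 0, 0], [0, 0, 0, 0.06, 0, 0, 0], [0, 0, 0, 0.06, 0, 0, 0], [0, 0, 0, 0.06, 0, 0, 0], [0, 0, 0, 0.06, 0, 0, 0], [0, 0, 0, 0.06, 0, 0, 0], [0, 0, 0, 0.06, 0, 0, 0]]

```text
time_s: 36.5
tcp_pos: [0.5436, 0.0111, 0.0704]
tcp_rot: [2.698, 1.564, -0.387]
wrist_force: [-2.2, -0.8, 8.8]
width: 0.0002
```

```bash
python3 -c "
from h import *
t=st2w(-.090,-.110)
go(t[0],t[1],.071,YS)
im,d=snapshot('scene');save('s19',im,(270,120,470,270),4)
go(t[0],t[1],.071,YS)
"
```

```text
t=36.50 tcp=[543.6  11.1  70.4] stand=[ -92.2 -109.9] delta cm [-0.06  0.01 -0.22] rotvec [ 0.0008 -0.0063 -0.003 ] F [-2.25 -0.81  8.76] M [ 0.042  0.566 -0.001] w 0.0002
t=36.55 tcp=[543.6  11.1  70.4] stand=[ -92.2 -109.9] delta cm [-0.06  0.01 -0.22] rotvec [ 0.0009 -0.0064 -0.0031] F [-2.91 -0.31  8.46] M [0.099 0.51  0.047] w 0.0002
```

View pics/s19.png

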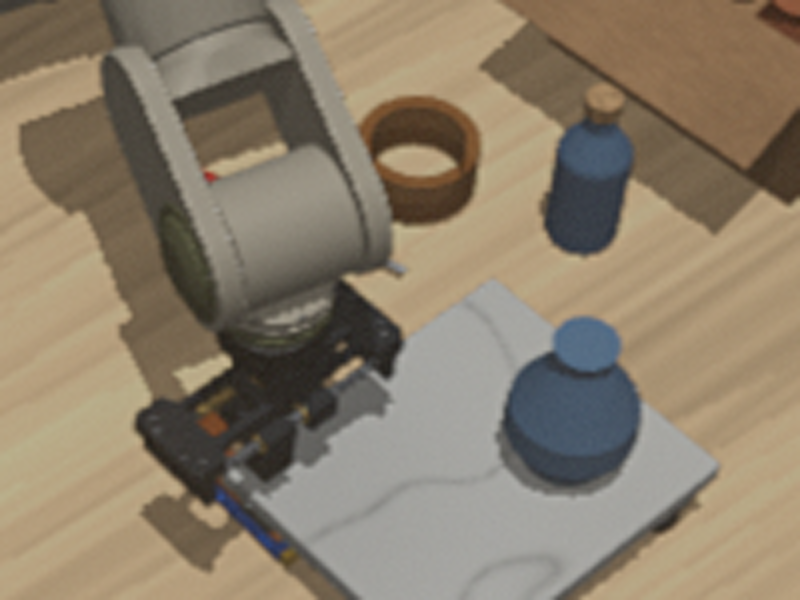

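Request:
arm_command:
  targets:
    - [[0, 0, 0, -0.2, 0, 0, 0], [0, 0, 0, -0.6, 0, 0, 0], [0, 0, 0, -1.2, 0, 0, 0], [0, 0, 0, -1.5, 0, 0, 0], [0, 0, 0, -1, 0, 0.8, 0], [0, 0, 0, 0, 0, 2, 0], [0, 0, 0, 0, 0, 2.6, 0], [0, 0, 0, 0, 0, 2.8, 0], [0, 0, 0, 0, 0, 2, 0], [0, 0, 0, 0, 0, 1, 0]]

```text
time_s: 37.38
tcp_pos: [0.4263, 0.005, 0.1174]
tcp_rot: [2.739, 1.562, -0.345]
wrist_force: [0.0, 0.1, 0.5]
width: 0.0007
```

```bash
python3 -c "
from h import *
t=st2w(-.2,-.110)
go(t[0],t[1],.12,YS)
ci=camera_info('wrist')
s=sense();im,d=snapshot('wrist');save('w20',im)
def show(im,d,s):
  P=cloud(ci,d,s);hsv=cv2.cvtColor(im,cv2.COLOR_RGB2HSV)
  o=(hsv[...,0]>5)&(hsv[...,0]<18)&(hsv[...,1]>200)&(P[...,2]>.046)&(P[...,2]<.062)
  r=rectplane(ci,o,.054,s);print('block',(w2st(*(r[0]/1e3))*1e3).round(1),r[1],r[2],'z',np.median(P[o][:,2]))
  b=(hsv[...,0]>100)&(hsv[...,0]<125)&(hsv[...,1]>150);b[:,:250]=0;b[:,400:]=0;b[360:]=0
  ys,xs=np.where(b);v=ys.max();print('pack end',(w2st(*rayplane(ci,314,v,.014,s)[:2])*1e3).round(1))
show(im,d,s)
Z=np.load('/tmp/w18.npz');show(Z['im'],Z['d'],dict(tcp_pos=Z['p'],tcp_rot=Z['r']))
im,d=snapshot('top');P=cloud(camera_info('top'),d);save('t20',im)
m=(P[...,2]>.06)&(P[...,2]<.08);m[:125]=0;m[245:]=0;m[:,:180]=0;m[:,320:]=0
print(rectplane(camera_info('top'),m,.07)[:3]);q=P[m];print(np.linalg.lstsq(np.c_[q[:,:2],np.ones(len(q))],q[:,2],rcond=None)[0])
"
```

```text
t=37.38 tcp=[426.3   5.  117.4] stand=[-209.6 -109.5] delta cm [-0.25  0.05 -0.96] rotvec [ 0.0018 -0.0083 -0.0035] F [0.02 0.13 0.55] M [ 0.021  0.042 -0.017] w 0.0007
block [-159. -109.] [25.8 23.1] 3.25 z 0.053910531722668076
pack end [-287.3 -110.5]
block [-158.8 -109.1] [25.9 23. ] 2.29 z 0.05390599743744037
pack end [-283.4 -110.5]
(array([629.1, 125.9]), array([231.1, 268.7]), 3.25)
[0.00052442 0.00036113 0.06909273]
```

View pics/w20.png

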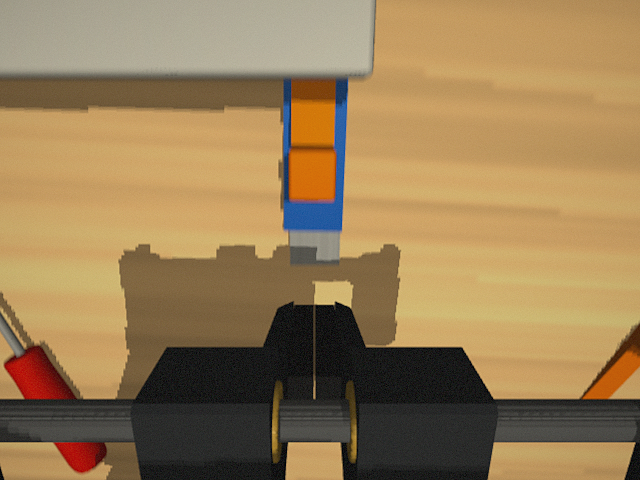

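View pics/t20.png

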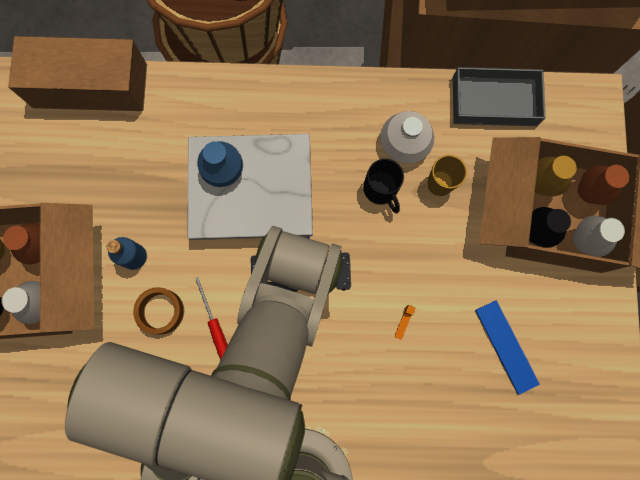

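```bash
python3 -c "
from h import *
Z=np.load('/tmp/w18.npz');ci=camera_info('wrist')
s=sense();print((w2st(*rayplane(ci,314,230,.014,s)[:2])*1e3).round(1),s['time_s'],s['joint_vel'].round(3))
print(close_job())"
```

```text
[-199.2 -110.5] 37.4833 [ 0.01   0.038 -0.08   0.002  0.004  0.013]
the job is handed in; nothing more can be done
None
```

I handed the job in at 37.5 s of the 72 s allowed. It gives no verdict, and I could not measure the force between the shim and the leg directly.

- **Packer:** I gripped the smaller blue packer and slid it in until it touched the lip, with a reaction of about 2 to 3 N. Its outer end is at stand x of about -199 mm, where it should be -200 mm at the lip, and it lies centred on the plate.
- **Shim:** I placed the larger orange shim on the packer and let go. I then pushed it from behind with shut fingers to about 8.4 N and backed away. Its thin edge is about 24 mm past the centre of the leg, close to where the heights predict contact.
- **Press check:** I pressed on the marble over the leg with about 5 to 11 N. The surface stayed at the same height throughout (70.4 mm), so it did not rock.

**Last checks:** The stand is within about 0.5 mm of where it started and level to about 0.001 rad, and the shim did not move when pressed. By eye in the top view, the vase and the other objects look untouched, but I did not measure them.

**Did not go as expected:**
- **Push:** An earlier push on the shim also pressed it about 5 N down and 3 N sideways, so I backed off and repeated it. The final push still had about 2 N of each.
- **No creep:** Once the shim had seated, it did not creep forward as the push grew, where 1 to 3 N per mm was expected. I put that down to friction.
- **Packer reading:** One automatic reading of the packer's end was plainly wrong because of how it picked out the packer, so I measured it again by hand.

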